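Load greased stabiliser-bar bushes into the cradle with the carrying rod

TASK

Swing the hold-down bar of the blue cradle up out of the way and load every D-shaped bush lying on the bench into the cradle, one to a pocket (any pocket), flat on the pocket floor so that it holds the pocket's brass sensing pin down. They are freshly greased, so never touch them with the gripper: carry each one on the carrying rod pushed through its bore. When all are in, swing the bar fully down into its catch, leave the rod lying flat on its rubber mat again, and do not disturb the other things on the bench.

Things in the scene. Friction and masses are not known exactly. Their poses are not given: they have to be found in the camera images.
- bush0: steel D-shaped stabiliser-bar bush with a rubber-lined bore, standing on its flat underside: 40 mm long (its x, the bore), 48 mm wide (y), 46 mm high (z), round on top (radius 24 mm). Through bore of 25 mm diameter along x, its centre line 22 mm above the underside. Same from both ends. Origin: centre of the underside. About 0.2 kg, bottom-heavy (hangs upright). Two or three are there.
- bush1: steel D-shaped stabiliser-bar bush with a rubber-lined bore, standing on its flat underside: 40 mm long (its x, the bore), 48 mm wide (y), 46 mm high (z), round on top (radius 24 mm). Through bore of 25 mm diameter along x, its centre line 22 mm above the underside. Same from both ends. Origin: centre of the underside. About 0.2 kg, bottom-heavy (hangs upright). Two or three are there.
- bush2: steel D-shaped stabiliser-bar bush with a rubber-lined bore, standing on its flat underside: 40 mm long (its x, the bore), 48 mm wide (y), 46 mm high (z), round on top (radius 24 mm). Through bore of 25 mm diameter along x, its centre line 22 mm above the underside. Same from both ends. Origin: centre of the underside. About 0.2 kg, bottom-heavy (hangs upright). Two or three are there.
- rod: the carrying rod: grey flat-sided handle 80 mm long (x from -40 to +40 mm), 18 mm wide (y), 24 mm high (z); from its front (x = +40 mm) a steel rod of 10 mm diameter runs along +x to a 14 mm ball centred at x = +140 mm (tip at 147). The rod's centre line is 12 mm above the handle's underside. Origin: centre of the handle's underside. 0.16 kg, balances at x = +11 mm, lies stably.
- mat: flat black rubber mat fixed on the bench, 240 mm (x) x 120 mm (y), 3 mm thick; the rod starts on it, roughly along the mat's x. Origin: centre of its underside.
- cradle: blue fixed cradle, base 70 (x) x 236 (y) x 24 mm high; three pockets in a row along y, 64 mm apart, each 50 (x) x 58 (y) mm inside with 8 mm high steel rims (tops 32 mm above bench). Bushes fit with bore along x, 5 mm play each side. Nothing stands at -x and +x of the pockets. Hinge post at y = +108 mm (96 mm high), catch at y = -108 mm (24 mm slot, top 102 mm high). Origin: centre of underside.
- pocket0 (a point): centre of the floor of pocket 0 (next to the catch), 24 mm above the bench; axes as the cradle's
- pocket1 (a point): centre of the floor of pocket 1 (the middle one), 24 mm above the bench; axes as the cradle's
- pocket2 (a point): centre of the floor of pocket 2 (next to the hinge), 24 mm above the bench; axes as the cradle's
- pin0 (a joint): travel (m) of the brass sensing pin, 10 mm diameter, in the middle of pocket 0's floor: 0 = up, standing 5 mm above the floor; 0.005 = fully down. Sprung, about 0.6 N holds it down; a bush lying flat does so by its weight.
- pin1 (a joint): travel (m) of the brass sensing pin, 10 mm diameter, in the middle of pocket 1's floor: 0 = up, standing 5 mm above the floor; 0.005 = fully down. Sprung, about 0.6 N holds it down; a bush lying flat does so by its weight.
- pin2 (a joint): travel (m) of the brass sensing pin, 10 mm diameter, in the middle of pocket 2's floor: 0 = up, standing 5 mm above the floor; 0.005 = fully down. Sprung, about 0.6 N holds it down; a bush lying flat does so by its weight.
- bar (a joint): hold-down bar's angle (rad): 0 = closed, level over all pockets, resting in its catch; 0 to 0.12 at the start; 1.57 = standing upright at the hinge end; stop at 1.9. Stiff hinge: it stays where left and must be moved all the way, some 2 N at the tab. Closed, its underside is 76 mm above the bench, 6 mm above the loaded bushes. Steel, 16 mm wide (cradle x), 8 mm thick.
- bar_tab (a point): centre of the black plastic grip at the bar's free end, 18 mm wide (cradle x, the hinge direction), 36 mm long (along the bar), 14 mm thick; 244 mm from the hinge axis. Closed, it lies beyond the catch, 28 mm outside it, with free space below (bench 80 mm under it).
- bar_hinge (a point): on the bar's hinge axis, which runs along the cradle's x, 80 mm above the bench; the bar swings in the cradle's y-z plane and points to the cradle's -y when closed.
- lug_nut: bystander: wheel nut, 26 mm
- socket: bystander: socket, 28 mm diameter, 40 mm high, upright
- wrench: bystander: combination wrench lying flat
- screwdriver: bystander: screwdriver lying flat
- oil_filter: bystander: white oil filter, 72 mm diameter, 88 mm high
- spray: bystander: spray can, 60 mm diameter, 170 mm high
- bearing: bystander: bearing ring lying flat, 62 mm diameter, 18 mm high
Mind the look-alikes: they are no part of the job. What is shaped like the bush2 but pink is not meant.

How it is judged (in metres and radians):
On the way, in this order (a step that is already met when the one before it is completed fails the run):
1. every bush is in a pocket, flat on its floor, holding the pin down (((horizontal distance between bush0 and pocket0 below 0.01 m and z of bush0 in the frame of pocket0 below 0.005 m and angle between bush0's own z axis and vertical below 0.1 rad and value of joint pin0 above 0.0035 m) or (horizontal distance between bush0 and pocket1 below 0.01 m and z of bush0 in the frame of pocket1 below 0.005 m and angle between bush0's own z axis and vertical below 0.1 rad and value of joint pin1 above 0.0035 m) or (horizontal distance between bush0 and pocket2 below 0.01 m and z of bush0 in the frame of pocket2 below 0.005 m and angle between bush0's own z axis and vertical below 0.1 rad and value of joint pin2 above 0.0035 m)) and ((horizontal distance between bush1 and pocket0 below 0.01 m and z of bush1 in the frame of pocket0 below 0.005 m and angle between bush1's own z axis and vertical below 0.1 rad and value of joint pin0 above 0.0035 m) or (horizontal distance between bush1 and pocket1 below 0.01 m and z of bush1 in the frame of pocket1 below 0.005 m and angle between bush1's own z axis and vertical below 0.1 rad and value of joint pin1 above 0.0035 m) or (horizontal distance between bush1 and pocket2 below 0.01 m and z of bush1 in the frame of pocket2 below 0.005 m and angle between bush1's own z axis and vertical below 0.1 rad and value of joint pin2 above 0.0035 m)) and ((horizontal distance between bush2 and pocket0 below 0.01 m and z of bush2 in the frame of pocket0 below 0.005 m and angle between bush2's own z axis and vertical below 0.1 rad and value of joint pin0 above 0.0035 m) or (horizontal distance between bush2 and pocket1 below 0.01 m and z of bush2 in the frame of pocket1 below 0.005 m and angle between bush2's own z axis and vertical below 0.1 rad and value of joint pin1 above 0.0035 m) or (horizontal distance between bush2 and pocket2 below 0.01 m and z of bush2 in the frame of pocket2 below 0.005 m and angle between bush2's own z axis and vertical below 0.1 rad and value of joint pin2 above 0.0035 m))), for 0.2 s.
2. the hold-down bar is swung down into its catch (value of joint bar below 0.04 rad), for 0.2 s.
At the end, for the whole second after the job is handed in: Each bush present lies in its own pocket (within 10 mm of the centre, 5 mm of the floor, 0.1 rad of upright) and presses its pin over 3.5 mm; bar angle below 0.04 rad; rod at rest, flat on the mat with its handle centre over it (underside under 12 mm up) (all of step 1 and value of joint bar below 0.04 rad and z of rod in the frame of mat below 0.012 m and x of rod in the frame of mat between -0.12 and 0.12 m and y of rod in the frame of mat between -0.06 and 0.06 m and linear speed of rod below 0.02 m/s); the robot touches nothing.
It fails at once if the gripper or the arm presses on a bush (over 1 N) (contact force between any of the fingers, the arm and bush0 above 1 N or contact force between any of the fingers, the arm and bush1 above 1 N or contact force between any of the fingers, the arm and bush2 above 1 N).
It fails at once if a bystander on the bench is shifted by more than 60 mm (distance of any of lug_nut, socket, wrench, screwdriver, oil_filter, spray, bearing from where it was at the start of the episode above 0.06 m).
Of bush0, bush1, bush2 only 2 to 3 are there at a start; the rules pass over those that are not, and their reading is None.
At some moment in a run one of bush0, bush1, bush2 may be knocked a few centimetres aside while the robot is not near it.
It also fails if it takes over 208 s, if anything falls off the work surface, if the arm or the gripper's body presses on something with over 40 N, if the wrist force passes 120 N, or if a joint passes its speed limit or range.

ROBOT

A 6-joint arm with a two-finger parallel gripper is mounted at the origin on the work surface. World frame = base frame: x ahead of the robot, y to its left, z up, the work surface at z = 0. Lengths are in mm, angles in degrees, forces in N, time in s.
With the tool pointing down it reaches from about 300 to 850 mm from the base axis. Payload 4.2 kg.
Tool frame: the origin (TCP) lies on the centre line of the jaws, within the pads' length; the fingertips stand 14 mm ahead of it and the grasp point (between the pads) lies 5 mm behind it (env.finger_overhang is the z of the fingertips in the tool frame, in mm); z points along the fingers, y is the line along which they close (so a half turn about z gives the same grasp; the last joint's range is limited). The gripper opens to 91 mm and grips with 3 to 60 N. Pads are 32 mm wide; open, the fingers measure 118 mm over their backs; the gripper's body (76 mm by 178 mm) begins 60 mm behind the grasp point.
Start: joints at [-71.849, 18.312, 89.639, -0, 72.044, -1.146], TCP at [190.023, -542.709, 227.976] pointing down, gripper open.
Joint ranges: [-177.97, 177.97], [-48.28, 115.42], [12.27, 149.76], [-77.06, 257.06], [2.81, 150.46], [-146.56, 146.56]. Speed limits (degrees/s): [147.25, 147.25, 180, 180, 180, 180].

INTERFACE

Orientations are given as [roll, pitch, yaw] about the fixed x, y, z axes, in that order (R = Rz(yaw) Ry(pitch) Rx(roll)).
In Python, from workcell import sensors, viewer, env gives the robot as it stands. The module is installed in compiled form; this text tells all that it offers.
- The arm moves only by the tool step_arm, never from a script. Its argument "plan" is one flat list of numbers, 6 for each row, row after row: the shift along the tool's x, y, z in cm, then the turn, a rotation vector about the tool's x, y, z in rad. In form: [x, y, z, wx, wy, wz, x, y, z, wx, wy, wz, ...]. A call has 1 to 5 rows; each row shifts and turns the commanded pose from where the row before left it, along the tool's axes as they then stand; what a row does not reach is not made up. A row lasts 1/12 s, in which the tool goes at most 41.7 mm and 7.16 degrees, less where a joint would pass 70% of its speed; a pose out of reach is approached as far as the arm can. A call is refused whole if a number of a shift passes 4.17 or a number of a turn 0.125, either way. A call with a gripper value outside its range is refused whole. "hand" is the finger opening in cm, from 0 to 9.12, set as the call begins (left out, the last holds). The fingers move at their own pace and stop on an object; "newtons" is the grip in N (left out, the last holds). Time passes only in rows, so rows that do not move let the fingers close. It gives the time, the measured TCP pose, the force, the opening and the grip force at its end, in the units of the state.
- sensors.state(): the state, without advancing time (a new reading comes with each control period).
- viewer.grab_frame(name): name is "scene" or "side" or "wrist"; returns a dict with "img" (384x512x3 uint8, red, green, blue), "fx", "fy", "cx", "cy" (pixels), "position" and "attitude" of the camera in the world. Camera axes: x right, y down, z forward; pixel columns grow to the right and rows downward; lengths in mm; the calibration is good to about 2 mm. The wrist camera is an equidistant fisheye: a pixel r from the principal point sees the ray r / f radians off the axis. A picture is of the moment at which its call begins. There is no depth.
- env.job_done(): hands the job in; it is judged then, once.
Trained networks look in a picture, given as the dict that the camera call returned (one of the last four; its "shot" number tells which), for a name from the list of things; names that differ only in an ending like _2 or _b are one class to them, and where a whole thing is asked for, a point or a joint stands for the part that bears it (a point fixed in the world has none). Each returns a list of dicts, best first, with "score" (0 to 1); they miss things now and then, are a little off and sometimes report something else, mostly with a low value. They report only what shows in the picture. A call takes as long as a camera call. They do not tell look-alikes from the thing itself.
- viewer.boxes_of(name, picture): "location" ([column, row] in pixels, amid what is visible of it).
- viewer.pinpoint(name, picture): "location" ([column, row] in pixels: a listed point, or the origin of a listed thing).
The state is a dict: "time_s": time; "qpos": joint angles; "qvel": joint speeds; "effort": joint torques, N m; "ee_pos": TCP position; "ee_rot": TCP orientation; "force": force on the tool from outside, world axes, zero at the start; "torque": the same for the moment, N m; "gripper_width": finger opening in mm; "gripper_force": force on a finger pad.
Only numpy, scipy, OpenCV 4.12 (cv2) and the standard library are available. Lean on these libraries where they do the work, as an engineer would, in place of code of your own. Each camera call takes 0.05 s, during which the arm holds its last target. There are 200 camera calls.

## Working session

There is one attempt and no reset: what is moved stays moved. The work goes in short steps, Python scripts to look and compute and a tool call to move; the robot and the scene stay as the last step left them, time stands still between calls to the robot, and variables do not carry over. Pictures are saved under pics/ and viewed, at most 14 in all, crops included, and the job is handed in when it is done.

Besides the shell and the picture viewer there is one more tool, called after "Request:" as a command line: name --argument value ..., lists and objects as JSON in quotes. step_arm: Moves the arm, as the interface text tells. Its arguments: {"type":"object","properties":{"plan":{"type":"array","items":{"type":"number"}},"hand":{"type":"number"},"newtons":{"type":"number"}},"required":["plan"]}

```bash
mkdir -p pics
cat > h.py <<'E'
import numpy as np, cv2, json
from scipy.spatial.transform import Rotation as R
from workcell import sensors, viewer, env
def Rm(a):
    a=np.array(a,float)
    if a.size==3: return R.from_euler('xyz',a,degrees=True).as_matrix()
    if a.size==9: return a.reshape(3,3)
    raise ValueError(a)
def grab(n,save=None):
    p=viewer.grab_frame(n)
    if save: cv2.imwrite('pics/'+save,cv2.cvtColor(p['img'],cv2.COLOR_RGB2BGR))
    return p
def ray(p,uv,fish=False):
    x=(uv[0]-p['cx'])/p['fx']; y=(uv[1]-p['cy'])/p['fy']
    if fish:
        r=np.hypot(x,y); d=np.array([x/r*np.sin(r),y/r*np.sin(r),np.cos(r)]) if r>1e-9 else np.array([0,0,1.])
    else: d=np.array([x,y,1.])
    return Rm(p['attitude'])@d
def onz(p,uv,z,fish=False):
    d=ray(p,uv,fish); o=np.array(p['position']); return o+d*(z-o[2])/d[2]
def tri(rays):
    A=np.zeros((3,3));b=np.zeros(3)
    for o,d in rays:
        d=d/np.linalg.norm(d);M=np.eye(3)-np.outer(d,d);A+=M;b+=M@o
    return np.linalg.solve(A,b)
def proj(p,X,fish=False):
    c=Rm(p['attitude']).T@(np.array(X,float)-np.array(p['position']))
    if fish:
        t=np.arctan2(np.hypot(c[0],c[1]),c[2]);r=np.hypot(c[0],c[1])+1e-12
        return np.array([p['cx']+p['fx']*t*c[0]/r,p['cy']+p['fy']*t*c[1]/r])
    return np.array([p['cx']+p['fx']*c[0]/c[2],p['cy']+p['fy']*c[1]/c[2]])
def st():
    s=sensors.state()
    print('t',round(s['time_s'],2),'pos',np.round(s['ee_pos'],1),'rot',np.round(s['ee_rot'],2),'q',np.round(s['qpos'],1),'F',np.round(s['force'],1),'w',round(float(s['gripper_width']),1),round(float(s['gripper_force']),1))
    return s
E
python3 - <<'E'
from h import *
s=st(); print(env.finger_overhang)
names=['bush0','rod','mat','cradle','pocket0','pocket1','pocket2','bar_tab','bar_hinge','lug_nut','socket','wrench','screwdriver','oil_filter','spray','bearing']
ps={}
for n in ['scene','side','wrist']:
    p=grab(n,n+'1.png'); ps[n]=p
    print(n,{k:np.round(p[k],3).tolist() if k!='img' else 0 for k in p if k!='img'})
for n in ['scene','side']:
    for m in names:
        r=viewer.pinpoint(m,ps[n])
        print(n,m,[(np.round(d['location']).astype(int).tolist(),round(d['score'],2)) for d in r[:5]])
im=np.hstack([ps['scene']['img'],ps['side']['img']])
E
```

```text
t 0.0 pos [ 189.8 -542.2  227.1] rot [-179.9   -0.    19.3] q [-71.8  18.4  89.7  -0.   72.   -1.1] F [-0.3 -0.5  0.4] w 91.0 0.0
14.0
scene {'fx': 422.628, 'fy': 422.628, 'cx': 251.555, 'cy': 189.741, 'position': [1302.119, -584.519, 833.395], 'attitude': [-129.379, 1.306, 55.607], 'shot': 1}
side {'fx': 412.695, 'fy': 412.695, 'cx': 249.247, 'cy': 185.026, 'position': [256.932, 834.753, 658.851], 'attitude': [-121.099, -0.877, -161.384], 'shot': 2}
wrist {'fx': 297.319, 'fy': 297.319, 'cx': 249.26, 'cy': 192.293, 'position': [251.461, -520.854, 383.935], 'attitude': [166.359, 0.164, -70.75], 'shot': 3}
scene bush0 [([278, 225], 0.88), ([160, 257], 0.87), ([209, 246], 0.79), ([123, 275], 0.72)]
scene rod [([241, 194], 0.63), ([249, 187], 0.18)]
scene mat [([250, 187], 0.89)]
scene cradle [([327, 183], 0.91), ([273, 264], 0.62)]
scene pocket0 [([327, 176], 0.91), ([314, 187], 0.9), ([335, 169], 0.57)]
scene pocket1 [([327, 176], 0.91), ([314, 187], 0.9), ([335, 169], 0.57)]
scene pocket2 [([327, 176], 0.91), ([314, 187], 0.9), ([335, 169], 0.57)]
scene bar_tab [([297, 183], 0.95), ([
[... 541 characters left out ...]
73)]
side mat [([284, 230], 0.75)]
side cradle [([214, 268], 0.96), ([282, 165], 0.34)]
side pocket0 [([216, 242], 0.77), ([214, 261], 0.72), ([201, 282], 0.56)]
side pocket1 [([216, 242], 0.77), ([214, 261], 0.72), ([201, 282], 0.56)]
side pocket2 [([216, 242], 0.77), ([214, 261], 0.72), ([201, 282], 0.56)]
side bar_tab [([226, 206], 0.65)]
side bar_hinge [([195, 276], 0.65)]
side lug_nut [([295, 303], 0.58), ([208, 184], 0.47)]
side socket [([291, 305], 0.46), ([244, 164], 0.42)]
side wrench [([285, 165], 0.74), ([214, 170], 0.67)]
side screwdriver [([290, 303], 0.56)]
side oil_filter [([173, 216], 0.88)]
side spray [([254, 144], 0.64), ([224, 208], 0.39)]
side bearing [([240, 341], 0.78)]
```

Run:
```python
import cv2,numpy as np
a=cv2.imread('pics/scene1.png')[110:310,90:390];b=cv2.imread('pics/side1.png')[110:370,130:360]
cv2.imwrite('pics/a.png',cv2.resize(a,(800,533),interpolation=cv2.INTER_CUBIC))
cv2.imwrite('pics/b.png',cv2.resize(b,(530,600),interpolation=cv2.INTER_CUBIC))
```

```text
(no output)
```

View pics/a.png

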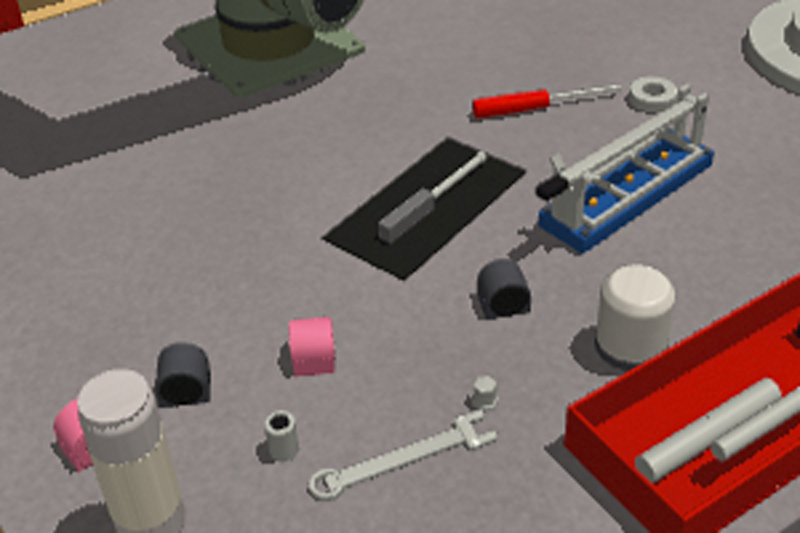

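View pics/b.png

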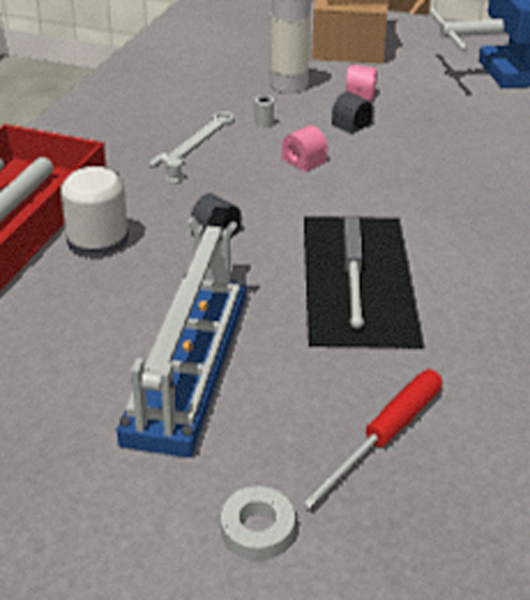

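View pics/wrist1.png

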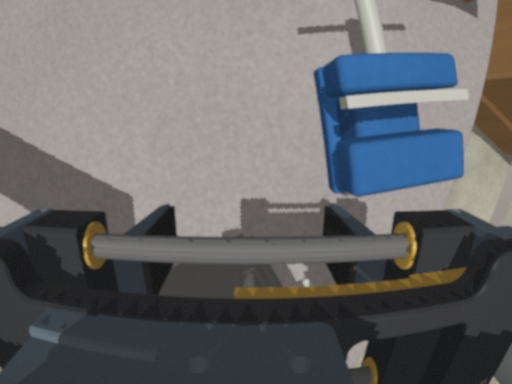

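Run:
```python
from h import *
S=dict(fx=422.628,fy=422.628,cx=251.555,cy=189.741,position=[1302.119,-584.519,833.395],attitude=[-129.379,1.306,55.607])
D=dict(fx=412.695,fy=412.695,cx=249.247,cy=185.026,position=[256.932,834.753,658.851],attitude=[-121.099,-0.877,-161.384])
def sc(u,v): return (90+u*300/800,110+v*200/533)
def sd(u,v): return (130+u*230/530,110+v*260/600)
f=lambda a:np.round(a,1).tolist()
print('A',f(onz(S,(278,225),0)),f(onz(D,(226,208),0)))
print('B',f(onz(S,(160,257),0)),f(onz(D,(280,166),0)))
print('pinkS',[f(onz(S,x,0)) for x in [(209,246),(123,275)]],[f(onz(D,x,0)) for x in [(262,178),(286,147)]])
print('mat corners S',[f(onz(S,sc(*x),3)) for x in [(449,138),(525,171),(403,278),(324,238)]])
print('mat corners D',[f(onz(D,sd(*x),3)) for x in [(305,217),(401,217),(422,346),(309,346)]])
for n,S1,fn,hb,hf,tip in [('S',S,sc,(388,228),(430,192),(482,157)),('D',D,sd,(352,219),(354,263),(357,323))]:
    print('rod',n,'tip',f(onz(S1,fn(*tip),15)),'front top',f(onz(S1,fn(*hf),27)),'back top',f(onz(S1,fn(*hb),27)))
print('rod pp',f(onz(S,(241,194),3)),f(onz(D,(285,218),3)))
print('pockets S',[f(onz(S,x,24)) for x in [(314,187),(327,176),(335,169)]],'D',[f(onz(D,x,24)) for x in [(216,242),(214,261),(201,282)]])
print('pins S',[f(onz(S,sc(*x),29)) for x in [(593,201),(629,177),(664,155)]],'D',[f(onz(D,sd(*x),29)) for x in [(203,304),(188,345)]])
print('cradle',f(onz(S,(327,183),0)),f(onz(D,(214,268),0)))
print('tab',f(onz(S,(297,183),85)),f(onz(D,(226,206),85)), f(tri([(np.array(S['position']),ray(S,(297,183))),(np.array(D['position']),ray(D,(226,206)))])))
print('hinge',f(onz(S,(346,151),80)),f(onz(D,(195,276),80)))
print('base corners S',[f(onz(S,sc(*x),24)) for x in [(540,213),(580,240),(713,152)]])
print('base corners D',[f(onz(D,sd(*x),24)) for x in [(118,429),(192,438),(245,287)]])
for n,S1,fn,L in [('S',S,sc,dict(filter=(635,365),socket=(280,457),nut=(484,400),spray=(140,525),bear=(654,105),sdtip=(620,90),sdend=(475,108),wr=(325,485),wr2=(490,430))),]:
    print({k:f(onz(S1,fn(*v),0))[:2] for k,v in L.items()})
```

```text
A [626.3, -54.6, 0.0] [617.7, -62.0, 0.0]
B [541.5, -377.8, 0.0] [538.6, -356.2, 0.0]
pinkS [[582.5, -253.4, 0.0], [542.2, -479.7, 0.0]] [[571.8, -258.7, 0.0], [555.7, -505.2, 0.0]]
mat corners S [[347.4, 73.9, 3.0], [458.0, 108.8, 3.0], [531.2, -116.3, 3.0], [422.8, -152.4, 3.0]]
mat corners D [[525.7, -112.0, 3.0], [413.2, -152.8, 3.0], [342.1, 75.2, 3.0], [451.9, 114.3, 3.0]]
rod S tip [417.3, 74.0, 15.0] front top [449.5, -24.3, 27.0] back top [475.3, -98.4, 27.0]
rod D tip [411.5, 76.6, 15.0] front top [437.4, -7.9, 27.0] back top [461.8, -92.4, 27.0]
rod pp [454.3, -66.3, 3.0] [447.5, -67.6, 3.0]
pockets S [[578.1, 117.9, 24.0], [560.5, 186.4, 24.0], [548.2, 231.6, 24.0]] D [[574.1, 114.6, 24.0], [552.2, 179.2, 24.0], [552.5, 250.0, 24.0]]
pins S [[574.0, 114.6, 29.0], [564.6, 177.4, 29.0], [557.0, 239.8, 29.0]] D [[567.3, 117.7, 29.0], [557.0, 181.5, 29.0]]
cradle [565.4, 184.8, 0.0] [554.1, 176.6, 0.0]
tab [590.8, 38.0, 85.0] [574.3, 45.5, 85.0] [580.4, 41.6, 79.1]
hinge [550.9, 267.9, 80.0] [544.5, 290.4, 80.0]
base corners S [[550.9, 56.6, 24.0], [612.9, 62.8, 24.0], [582.4, 296.3, 24.0]]
base corners D [[574.3, 299.9, 24.0], [508.1, 287.8, 24.0], [538.2, 70.0, 24.0]]
{'filter': [770.3, 2.8], 'socket': [665.7, -341.1], 'nut': [719.8, -146.5], 'spray': [660.1, -477.4], 'bear': [441.9, 335.3], 'sdtip': [389.0, 323.6], 'sdend': [308.9, 142.6], 'wr': [717.3, -323.0], 'wr2': [752.9, -163.9]}
```

```bash
cat >> h.py <<'E'
def plan(wps,start=None):
    """wps: list of (pos_mm, rpy_deg, maxstep_mm). prints rows; rounded numbers are propagated"""
    s=sensors.state(); p=np.array(s['ee_pos'],float) if start is None else np.array(start[0],float)
    r=R.from_euler('xyz',s['ee_rot'] if start is None else start[1],degrees=True)
    rows=[]
    for pos,rpy,ms in wps:
        pos=np.array(pos,float); t=R.from_euler('xyz',rpy,degrees=True)
        ang=np.degrees((r.inv()*t).magnitude()); n=max(1,int(np.ceil(max(np.linalg.norm(pos-p)/ms,ang/7.0))))
        for k in range(n):
            d=r.inv().apply(pos-p)/(n-k)/10; w=(r.inv()*t).as_rotvec()/(n-k)
            d=np.clip(np.round(d,2),-4.17,4.17); w=np.round(w,3)
            rows.append([*d,*w]); p=p+r.apply(d*10); r=r*R.from_rotvec(w)
    rows=[[float(x)+0 for x in q] for q in rows]
    for i in range(0,len(rows),5): print(json.dumps([('%g'%x if x else '0') for q in rows[i:i+5] for x in q]).replace('"','').replace(' ',''))
    print('end',np.round(p,1),np.round(r.as_euler('xyz',degrees=True),1),len(rows))
E
python3 - <<'E'
from h import *
plan([((440,-250,300),(180,0,20),40)])
E
```

```text
[3.33,-1.94,-0.72,0,0,-0.001,3.33,-1.93,-0.72,0,0,-0.001,3.33,-1.93,-0.72,0,0,-0.001,3.33,-1.93,-0.72,0,0,-0.001,3.33,-1.92,-0.72,0,0,-0.001]
[3.34,-1.92,-0.72,0,0,-0.001,3.34,-1.92,-0.72,0,0,-0.002,3.34,-1.91,-0.72,0,0,-0.001,3.34,-1.9,-0.72,0,0,-0.002,3.35,-1.9,-0.72,0,0,-0.001]
end [ 440. -250.  300.] [180.   0.  20.] 10
```

Request:
step_arm --plan '[3.33,-1.93,-0.72,0,0,0,3.33,-1.93,-0.72,0,0,0,3.33,-1.93,-0.72,0,0,0,3.33,-1.93,-0.72,0,0,0,3.33,-1.93,-0.72,0,0,0]'

```text
time_s: 2.17
ee_pos: [316.0, -395.2, 264.4]
ee_rot: [180.0, -0.0, 19.3]
force: [1.1, -0.4, -0.1]
gripper_width: 91.3
gripper_force: 0.0
```

Request:
step_arm --plan '[3.33,-1.93,-0.72,0,0,0,3.33,-1.93,-0.72,0,0,0,3.33,-1.93,-0.72,0,0,0,3.33,-1.93,-0.72,0,0,0,3.33,-1.93,-0.72,0,0,0]' --hand 4.5

```text
time_s: 2.58
ee_pos: [441.4, -248.8, 300.6]
ee_rot: [180.0, -0.0, 19.3]
force: [0.4, -0.1, 0.7]
gripper_width: 60.8
gripper_force: 0.0
```

Request:
step_arm --plan '[0,0,0,0,0,0,0,0,0,0,0,0]'

```text
time_s: 2.75
ee_pos: [441.6, -249.2, 300.3]
ee_rot: [179.9, -0.0, 19.5]
force: [-0.5, -0.3, 0.3]
gripper_width: 47.3
gripper_force: 0.0
```

Run:
```python
from h import *
s=st(); p=grab('wrist','w2.png')
print(np.round(p['position'],1),np.round(p['attitude'],2))
for m,z in [('bush0',0),('rod',3),('mat',0),('pocket1',24),('bar_tab',80),('bar_hinge',80)]:
    for d in viewer.pinpoint(m,p)[:5]: print(m,np.round(d['location'],1),round(d['score'],2),np.round(onz(p,d['location'],z,True),1)[:2])
```

```text
t 2.75 pos [ 441.6 -249.2  300.3] rot [ 1.7994e+02 -2.0000e-02  1.9530e+01] q [-30.7   9.9  90.7  -0.   79.4  39.8] F [-0.5 -0.3  0.3] w 47.3 0.0
[ 502.9 -227.2  457. ] [ 1.6638e+02  2.0000e-02 -7.0520e+01]
bush0 [282.4  85.6] 0.86 [ 572.8 -255.8]
bush0 [171.  17.] 0.81 [626.2 -52.1]
bush0 [399.7 154.6] 0.64 [ 544.7 -481.2]
bush0 [343.2 134.8] 0.62 [ 536.1 -372.7]
bush0 [42.4 25.2] 0.26 [570.9 203.5]
rod [143.3 118.9] 0.84 [455.7 -66.4]
mat [119.6 124.1] 0.9 [435.7 -27.2]
pocket1 [42.9 30. ] 0.8 [558.8 175.3]
pocket1 [68.3 27.4] 0.66 [570.3 117.4]
bar_tab [86.2 13.8] 0.56 [586.2  49.2]
```

View pics/w2.png

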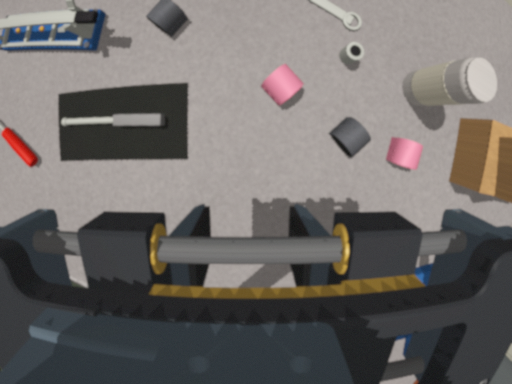

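Run:
```python
import cv2,numpy as np
i=cv2.imread('pics/w2.png'); j=cv2.imread('pics/scene1.png')
f=lambda a:cv2.resize(a,(400,300),interpolation=cv2.INTER_CUBIC)
a=np.hstack([f(i[0:48,136:200]),f(i[112:160,318:382])]); b=np.hstack([f(j[195:243,246:310]),f(j[228:276,126:190])])
cv2.imwrite('pics/c.png',np.vstack([a,b]))
```

```text
(no output)
```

View pics/c.png

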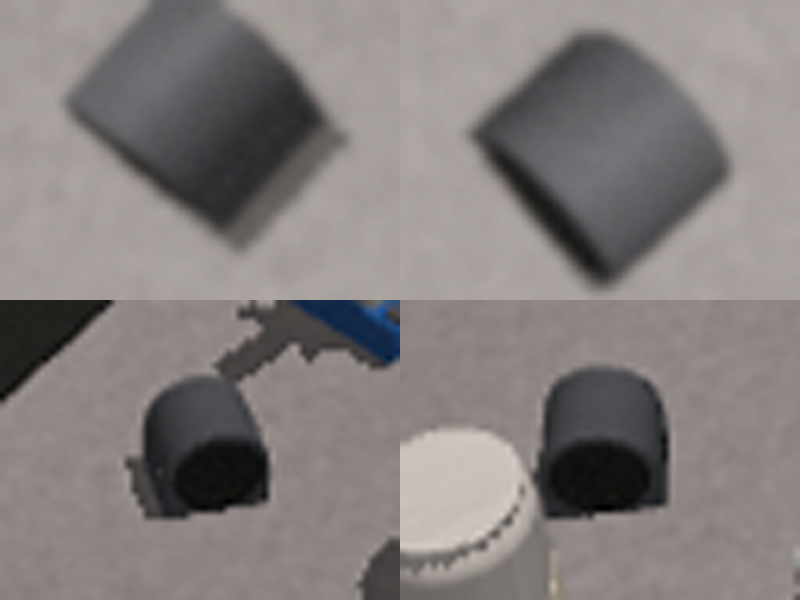

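Run:
```python
from h import *
p=dict(position=[502.9,-227.2,457.],attitude=[166.38,.02,-70.52],fx=297.319,fy=297.319,cx=249.26,cy=192.293)
A=lambda u,v:(136+u/6.25,v/6.25)
B=lambda u,v:(318+(u-400)/6.25,112+v/6.25)
S=dict(fx=422.628,fy=422.628,cx=251.555,cy=189.741,position=[1302.119,-584.519,833.395],attitude=[-129.379,1.306,55.607])
def ang(a,b,z): 
    d=onz(p,b,z,True)-onz(p,a,z,True); return round(np.degrees(np.arctan2(d[1],d[0])),1),round(np.linalg.norm(d),1)
print('A face',ang(A(68,100),A(228,245),22),'side',ang(A(228,240),A(322,128),22),'left',ang(A(68,100),A(150,5),22))
print('B face',ang(B(476,135),B(600,285),22),'side',ang(B(605,282),B(728,175),22),'left',ang(B(476,130),B(570,42),22))
# bore face center in scene at z=22
a=(246+220/6.25,195+(475-300)/6.25); b=(126+(600-400)/6.25,228+(475-300)/6.25)
print('bore face centers',onz(S,a,22),onz(S,b,22))
```

```text
A face (np.float64(-116.2), np.float64(61.1)) side (np.float64(-19.6), np.float64(35.5)) left (np.float64(-20.5), np.float64(31.3))
B face (np.float64(-117.3), np.float64(48.7)) side (np.float64(-29.4), np.float64(42.1)) left (np.float64(-26.8), np.float64(32.2))
bore face centers [642.96147812 -56.69447841  22.        ] [ 555.48676426 -385.98636952   22.        ]
```

Run:
```python
from h import *
plan([((579,-20,230),(180,0,97.5),40)])
```

```text
[1.73,-1.44,0.58,0,0,-0.114,1.88,-1.23,0.58,0,0,-0.114,2.01,-1.01,0.58,0,0,-0.114,2.11,-0.78,0.58,0,0,-0.114,2.19,-0.53,0.58,0,0,-0.114]
[2.23,-0.28,0.58,0,0,-0.114,2.25,-0.02,0.58,0,0,-0.114,2.24,0.23,0.58,0,0,-0.114,2.2,0.49,0.58,0,0,-0.114,2.13,0.73,0.58,0,0,-0.114]
[2.03,0.97,0.59,0,0,-0.113,1.91,1.2,0.58,0,0,-0.114]
end [579. -20. 230.] [-180.    -0.    97.5] 12
```

Request:
step_arm --plan '[1.73,-1.44,0.58,0,0,-0.114,1.88,-1.23,0.58,0,0,-0.114,2.01,-1.01,0.58,0,0,-0.114,2.11,-0.78,0.58,0,0,-0.114,2.19,-0.53,0.58,0,0,-0.114]'

```text
time_s: 3.52
ee_pos: [498.4, -153.9, 270.7]
ee_rot: [180.0, 0.0, 52.2]
force: [0.1, -0.3, -0.3]
gripper_width: 45.3
gripper_force: 0.0
```

Request:
step_arm --plan '[2.23,-0.28,0.58,0,0,-0.114,2.25,-0.02,0.58,0,0,-0.114,2.24,0.23,0.58,0,0,-0.114,2.2,0.49,0.58,0,0,-0.114,2.13,0.73,0.58,0,0,-0.114]'

```text
time_s: 3.93
ee_pos: [556.5, -57.3, 241.6]
ee_rot: [-180.0, 0.0, 84.9]
force: [0.4, -0.3, 0.1]
gripper_width: 44.9
gripper_force: 0.0
```

Request:
step_arm --plan '[2.03,0.97,0.59,0,0,-0.113,1.91,1.2,0.58,0,0,-0.114,0,0,0,0,0,0]'

```text
time_s: 4.18
ee_pos: [580.4, -16.6, 228.6]
ee_rot: [-179.9, -0.1, 97.9]
force: [-0.4, -1.0, -0.6]
gripper_width: 44.9
gripper_force: 0.0
```

Run:
```python
from h import *
s=st(); p=grab('wrist','w3.png')
print(np.round(p['position'],1).tolist(),np.round(p['attitude'],2).tolist())
for m,z in [('cradle',0),('pocket1',24),('bar_tab',85),('bar_hinge',80)]:
    for d in viewer.pinpoint(m,p)[:5]: print(m,np.round(d['location'],1),round(d['score'],2),np.round(onz(p,d['location'],z,True),1)[:2])
```

```text
t 4.18 pos [580.4 -16.6 228.6] rot [-1.7994e+02 -1.1000e-01  9.7890e+01] q [ -2.8  18.8  88.8   0.1  72.5 -10.7] F [-0.4 -1.  -0.6] w 44.9 0.0
[571.2, 48.1, 385.4] [166.6, 0.15, 7.84]
cradle [258.1  26.1] 0.6 [563.8 178.3]
cradle [146.2 163.1] 0.36 [438.1 -21.7]
pocket1 [258.1  20.4] 0.85 [563.2 177.9]
pocket1 [259.1  69.6] 0.71 [573.  114.3]
bar_tab [262.7 123.7] 0.65 [583.9  48.9]
```

View pics/w3.png

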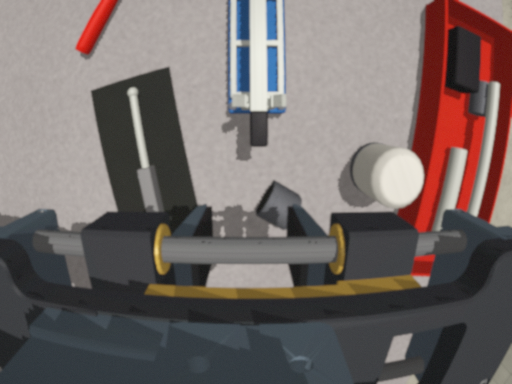

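Run:
```python
from h import *
S=dict(fx=422.628,fy=422.628,cx=251.555,cy=189.741,position=[1302.119,-584.519,833.395],attitude=[-129.379,1.306,55.607])
W=dict(fx=297.319,fy=297.319,cx=249.26,cy=192.293,position=[571.2,48.1,385.4],attitude=[166.6,.15,7.84])
o=lambda c:np.array(c['position'])
for uv in [(259.5,129),(262.7,123.7)]:
  for suv in [(297,183),(297,180)]:
    print(np.round(tri([(o(S),ray(S,suv)),(o(W),ray(W,uv,True))]),1), np.round(onz(W,uv,85,True),1))
d=onz(W,(243,102),102,True);e=onz(W,(276,102),102,True);print('catch tops',d,e)
d=onz(W,(232,110),24,True);e=onz(W,(284,110),24,True);print('base',d,e)
plan([((581,43,180),(180,0,97.5),40),((581,43,88),(180,0,97.5),25)])
```

```text
[582.4  43.9  76.9] [581.5  43.2  85. ]
[581.9  43.9  87.5] [581.5  43.2  85. ]
[583.   47.4  75.5] [583.9  48.9  85. ]
[582.5  47.3  86.2] [583.9  48.9  85. ]
catch tops [561.92364764  66.84173118 102.        ] [592.71514324  71.29489175 102.        ]
base [547.56644861  60.62366922  24.        ] [609.59525582  69.50115385  24.        ]
[2.07,0.34,1.69,0,0,0,2.08,0.34,1.68,0,0,0,2.07,0.33,1.69,0,0.001,0,0,0,2.3,0,0,0,0,0,2.3,0,0,0]
[0,0,2.3,0,0,0,0,0,2.3,0,0,0]
end [581.  43.  88.] [180.   -0.   97.5] 7
```

Request:
step_arm --plan '[2.0,0.34,1.69,0,0,0,2.0,0.34,1.69,0,0,0,2.0,0.34,1.69,0,0,0,0,0,2.4,0,0,0,0,0,2.4,0,0,0]'

```text
time_s: 4.85
ee_pos: [581.8, 42.0, 131.8]
ee_rot: [179.9, 0.0, 97.6]
force: [0.4, 0.0, -0.1]
gripper_width: 45.2
gripper_force: 0.0
```

Request:
step_arm --plan '[0,0,2.4,0,0,0,0,0,2.4,0,0,0,0,0,0,0,0,0]'

```text
time_s: 5.1
ee_pos: [578.1, 40.8, 79.6]
ee_rot: [-179.5, -0.0, 97.5]
force: [-0.8, -0.1, -0.7]
gripper_width: 45.2
gripper_force: 0.0
```

Request:
step_arm --plan '[0,0,0,0,0,0,0,0,0,0,0,0,0,0,0,0,0,0,0,0,0,0,0,0]' --hand 1.0 --newtons 20

```text
time_s: 5.43
ee_pos: [582.6, 41.8, 85.4]
ee_rot: [179.8, 0.0, 97.6]
force: [-0.0, 0.6, -0.7]
gripper_width: 21.4
gripper_force: 0.0
```

Run:
```python
from h import *
st()
```

```text
t 5.43 pos [582.6  41.8  85.4] rot [1.798e+02 2.000e-02 9.759e+01] q [ 3.  26.1 99.9 -0.  53.9 -4.6] F [-0.   0.6 -0.7] w 21.4 0.0
```

Run:
```python
import numpy as np
t=np.linspace(0.02,1.56,21); r=24.6
for i in range(0,20,5): print([x for k in range(i,i+5) for x in (round(r*(np.cos(t[k])-np.cos(t[k+1])),2),0,round(-r*(np.sin(t[k+1])-np.sin(t[k])),2),0,0,0)])
```

```text
[np.float64(0.11), 0, np.float64(-1.89), 0, 0, 0, np.float64(0.26), 0, np.float64(-1.88), 0, 0, 0, np.float64(0.4), 0, np.float64(-1.85), 0, 0, 0, np.float64(0.54), 0, np.float64(-1.81), 0, 0, 0, np.float64(0.68), 0, np.float64(-1.77), 0, 0, 0]
[np.float64(0.81), 0, np.float64(-1.71), 0, 0, 0, np.float64(0.94), 0, np.float64(-1.64), 0, 0, 0, np.float64(1.07), 0, np.float64(-1.57), 0, 0, 0, np.float64(1.18), 0, np.float64(-1.48), 0, 0, 0, np.float64(1.29), 0, np.float64(-1.38), 0, 0, 0]
[np.float64(1.4), 0, np.float64(-1.28), 0, 0, 0, np.float64(1.49), 0, np.float64(-1.17), 0, 0, 0, np.float64(1.58), 0, np.float64(-1.05), 0, 0, 0, np.float64(1.65), 0, np.float64(-0.93), 0, 0, 0, np.float64(1.72), 0, np.float64(-0.8), 0, 0, 0]
[np.float64(1.77), 0, np.float64(-0.66), 0, 0, 0, np.float64(1.82), 0, np.float64(-0.52), 0, 0, 0, np.float64(1.85), 0, np.float64(-0.38), 0, 0, 0, np.float64(1.88), 0, np.float64(-0.24), 0, 0, 0, np.float64(1.89), 0, np.float64(-0.09), 0, 0, 0]
```

Request:
step_arm --plan '[0,0,0,0,0,0,0,0,0,0,0,0]' --hand 0.5 --newtons 25

```text
time_s: 5.6
ee_pos: [581.4, 41.7, 84.3]
ee_rot: [180.0, 0.1, 97.7]
force: [-1.9, -1.6, 1.0]
gripper_width: 18.2
gripper_force: 25.0
```

Gripped (18.2 mm, the tab width). Swing up.

Request:
step_arm --plan '[0.11,0,-1.89,0,0,0,0.26,0,-1.88,0,0,0,0.4,0,-1.85,0,0,0,0.54,0,-1.81,0,0,0,0.68,0,-1.77,0,0,0]'

```text
time_s: 6.02
ee_pos: [578.5, 61.8, 175.9]
ee_rot: [-179.9, 0.0, 97.7]
force: [0.1, 1.2, -4.3]
gripper_width: 17.8
gripper_force: 25.0
```

Request:
step_arm --plan '[0.81,0,-1.71,0,0,0,0.94,0,-1.64,0,0,0,1.07,0,-1.57,0,0,0,1.18,0,-1.48,0,0,0,1.29,0,-1.38,0,0,0]'

```text
time_s: 6.43
ee_pos: [571.0, 114.2, 253.4]
ee_rot: [-179.9, 0.1, 97.7]
force: [-0.4, -0.0, -4.8]
gripper_width: 18.2
gripper_force: 25.0
```

Request:
step_arm --plan '[1.4,0,-1.28,0,0,0,1.49,0,-1.17,0,0,0,1.58,0,-1.05,0,0,0,1.65,0,-0.93,0,0,0,1.72,0,-0.8,0,0,0]'

```text
time_s: 6.85
ee_pos: [560.0, 191.3, 305.7]
ee_rot: [-179.8, 0.2, 97.6]
force: [-3.1, -2.1, -2.4]
gripper_width: 17.6
gripper_force: 25.0
```

Request:
step_arm --plan '[1.77,0,-0.66,0,0,0,1.82,0,-0.52,0,0,0,1.85,0,-0.38,0,0,0,1.88,0,-0.24,0,0,0,1.89,0,-0.09,0,0,0]'

```text
time_s: 7.27
ee_pos: [546.9, 282.6, 325.7]
ee_rot: [-179.8, 0.1, 97.6]
force: [-6.3, -3.6, 2.9]
gripper_width: 17.7
gripper_force: 25.0
```

Request:
step_arm --plan '[0,0,0,0,0,0,0,0,0,0,0,0]'

```text
time_s: 7.43
ee_pos: [546.6, 284.7, 325.7]
ee_rot: [-179.8, -0.1, 97.7]
force: [-7.8, 0.3, 4.6]
gripper_width: 17.8
gripper_force: 25.0
```

Run:
```python
from h import *
st(); grab('scene','s4.png')
i=cv2.imread('pics/s4.png'); cv2.imwrite('pics/s4c.png',cv2.resize(i[40:260,200:420],(600,600),interpolation=cv2.INTER_CUBIC))
```

```text
t 7.43 pos [546.6 284.7 325.7] rot [-1.7979e+02 -1.1000e-01  9.7740e+01] q [26.4 20.  73.3  0.2 86.9 18.6] F [-7.8  0.3  4.6] w 17.8 25.0
```

View pics/s4c.png

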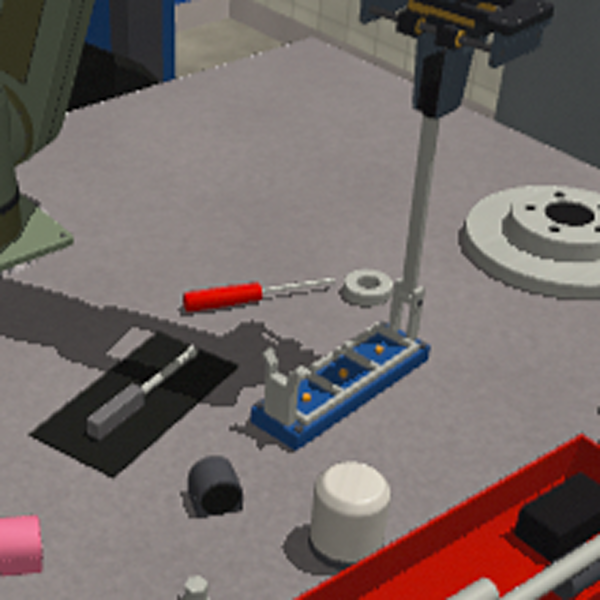

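Run:
```python
from h import *
S=dict(fx=422.628,fy=422.628,cx=251.555,cy=189.741,position=[1302.119,-584.519,833.395],attitude=[-129.379,1.306,55.607])
print([np.round(onz(S,x,29),1)[:2] for x in [(312.6,185.6),(325.8,176.8),(338.6,168)]])
W2=dict(position=[502.9,-227.2,457.],attitude=[166.38,.02,-70.52],fx=297.319,fy=297.319,cx=249.26,cy=192.293)
print('ball',onz(W2,(64.5,121.5),15,True),'hback',onz(W2,(165,120),27,True),'hfront',onz(W2,(113,120),27,True))
plan([((546.6,284.7,395),(180,0,97.7),40),((479,-153,180),(180,0,107),40)],start=((546.6,284.7,325.7),(180,0,97.7)))
```

```text
[array([575. , 114.5]), array([565.9, 175.9]), array([555.6, 239.4])]
ball [413.7858134   72.57531458  15.        ] hback [ 466.42397351 -108.50577188   27.        ] hfront [442.58619115 -26.04147373  27.        ]
[0,0,-3.47,0,0,0,0,0,-3.46,0,0,0,-3.27,-0.97,1.65,0,0,-0.012,-3.25,-1.01,1.65,0,0,-0.013,-3.24,-1.05,1.65,0,0,-0.012]
[-3.23,-1.09,1.66,0,0,-0.013,-3.21,-1.13,1.65,0,0,-0.012,-3.2,-1.17,1.65,0,0,-0.013,-3.19,-1.21,1.66,0,0,-0.012,-3.17,-1.24,1.65,0,0,-0.013]
[-3.16,-1.29,1.66,0,0,-0.012,-3.14,-1.32,1.65,0,0,-0.013,-3.12,-1.36,1.66,0,0,-0.012,-3.1,-1.4,1.65,0,0,-0.013,-3.09,-1.44,1.66,0,0,-0.012]
end [ 479. -153.  180.] [180.   0. 107.] 15
```

Request:
step_arm --plan '[0,0,0,0,0,0,0,0,0,0,0,0]' --hand 4.5

```text
time_s: 7.65
ee_pos: [549.4, 283.5, 325.0]
ee_rot: [179.9, -0.0, 97.6]
force: [-0.1, -1.5, 1.3]
gripper_width: 28.0
gripper_force: 0.0
```

Request:
step_arm --plan '[0,0,-3.5,0,0,0,0,0,-3.5,0,0,0,-3.27,-0.97,1.65,0,0,-0.012,-3.25,-1.01,1.65,0,0,-0.012,-3.24,-1.05,1.65,0,0,-0.012]'

```text
time_s: 8.07
ee_pos: [534.1, 181.5, 345.4]
ee_rot: [179.8, -0.0, 99.8]
force: [1.3, -0.7, 0.1]
gripper_width: 45.1
gripper_force: 0.0
```

Request:
step_arm --plan '[-3.23,-1.09,1.65,0,0,-0.012,-3.21,-1.13,1.65,0,0,-0.012,-3.2,-1.17,1.65,0,0,-0.012,-3.19,-1.21,1.65,0,0,-0.012,-3.17,-1.24,1.65,0,0,-0.012]'

```text
time_s: 8.48
ee_pos: [506.6, 12.2, 262.0]
ee_rot: [179.9, 0.0, 103.1]
force: [0.3, 0.3, -0.3]
gripper_width: 45.2
gripper_force: 0.0
```

Request:
step_arm --plan '[-3.16,-1.29,1.65,0,0,-0.012,-3.14,-1.32,1.65,0,0,-0.012,-3.12,-1.36,1.65,0,0,-0.012,-3.1,-1.4,1.65,0,0,-0.012,-3.09,-1.44,1.65,0,0,-0.012]'

```text
time_s: 8.9
ee_pos: [479.8, -156.2, 179.6]
ee_rot: [179.9, 0.1, 106.6]
force: [0.0, -0.1, 0.5]
gripper_width: 45.0
gripper_force: 0.0
```

Request:
step_arm --plan '[0,0,0,0,0,0,0,0,0,0,0,0]'

```text
time_s: 9.07
ee_pos: [479.4, -155.7, 179.2]
ee_rot: [-179.9, -0.1, 106.3]
force: [0.9, -0.5, 0.8]
gripper_width: 44.8
gripper_force: 0.0
```

Run:
```python
from h import *
s=st(); p=grab('wrist','w5.png')
print(np.round(p['position'],1).tolist(),np.round(p['attitude'],2).tolist())
for m,z in [('rod',3),('mat',0),('bush0',0)]:
    for d in viewer.pinpoint(m,p)[:5]: print(m,np.round(d['location'],1),round(d['score'],2),np.round(onz(p,d['location'],z,True),1)[:2])
# handle segmentation: brighter grey than mat
g=p['img'].astype(int); print(g[100:200:8,200:300:10].mean(2).astype(int))
```

```text
t 9.07 pos [ 479.4 -155.7  179.2] rot [-1.7994e+02 -5.0000e-02  1.0632e+02] q [-19.3  14.2 103.    0.   62.9 -35.6] F [ 0.9 -0.5  0.8] w 44.8 0.0
[460.7, -92.8, 336.0] [166.55, 0.14, 16.27]
rod [255.7  96.7] 0.72 [458.6 -63.2]
mat [245.1  59.6] 0.89 [435.2 -25.1]
bush0 [299.2 271. ] 0.86 [ 573.2 -252. ]
bush0 [387.6 131. ] 0.84 [621.4 -50.3]
bush0 [422.6 226.8] 0.39 [ 722.6 -150.3]
[[ 50  50  51  49  34 163 130  51  46  47]
 [ 47  46  47  50  31 162 131  49  48  49]
 [ 49  51  49  49  33 161 133  51  51  49]
 [ 51  51  48  50  39 160 132  50  47  48]
 [ 50  48  52  51  36  62  61  50  50  50]
 [ 48  50  50  48  49  48  50  51  48  49]
 [ 50  50  52  51  49  50  46  50  49  50]
 [ 51  50  51  49  49  49  48  49  48  49]
 [104 121 141 148 159 171 172 172 170 172]
 [173 175 171 174 173 169 175 177 169 177]
 [170 172 170 173 170 173 174 176 171 174]
 [170 172 176 170 171 170 170 172 174 171]
 [172 167 168 173 177 172 171 173 171 171]]
```

View pics/w5.png

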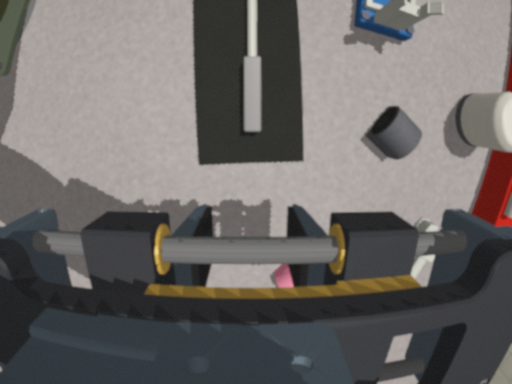

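Run:
```python
from h import *
i=cv2.imread('pics/w5.png').astype(int); g=i.mean(2)
W=dict(fx=297.319,fy=297.319,cx=249.26,cy=192.293,position=[460.7,-92.8,336.0],attitude=[166.55,.14,16.27])
pts=[]
for v in range(64,128,6):
    c=np.where(g[v,225:280]>110)[0]+225; a=onz(W,(c.min()-.5,v),27,True);b=onz(W,(c.max()+.5,v),27,True); pts.append((a+b)/2)
    if v in(64,124):print(v,c.min(),c.max(),np.linalg.norm(a-b))
pts=np.array(pts);d=pts[0]-pts[-1];print('yaw',np.degrees(np.arctan2(d[1],d[0])),pts[0],pts[-1])
col=np.where(g[60:160,252]>110)[0]+60;print('back',col.max(),onz(W,(252,col.max()+.5),27,True))
for v in range(40,70,2):print(v,(g[v,225:280]>110).sum(),end=' ')
an=lambda a,b,z:np.degrees(np.arctan2(*(onz(W,b,z,True)-onz(W,a,z,True))[1::-1]))
print()
# bush mask
m=np.zeros(g.shape,np.uint8); m[95:170,355:430]=(g[95:170,355:430]<110)
n,l,s,c=cv2.connectedComponentsWithStats(m);k=1+np.argmax(s[1:,4]);cn=cv2.findContours((l==k).astype(np.uint8),0,2)[0][0][:,0]
q=np.array([onz(W,x,20,True)[:2] for x in cn],np.float32);print(cv2.minAreaRect(q),s[k])
z=cv2.resize(i[90:180,350:440].astype(np.uint8),(540,540),interpolation=cv2.INTER_CUBIC);cv2.imwrite('pics/d.png',z)
```

```text
64 244 260 17.467121655344723
124 244 260 17.518583530375576
yaw 106.27750865480655 [445.41132696 -33.05837249  27.        ] [463.11779284 -93.6981176   27.        ]
back 130 [ 465.02005896 -100.20220795   27.        ]
40 9 42 9 44 9 46 9 48 9 50 9 52 9 54 9 56 14 58 17 60 17 62 17 64 17 66 17 68 17 
((620.7069091796875, -55.980587005615234), (59.89522171020508, 58.7282600402832), 67.25807189941406) [ 362  106   59   54 1809]
```

View pics/d.png

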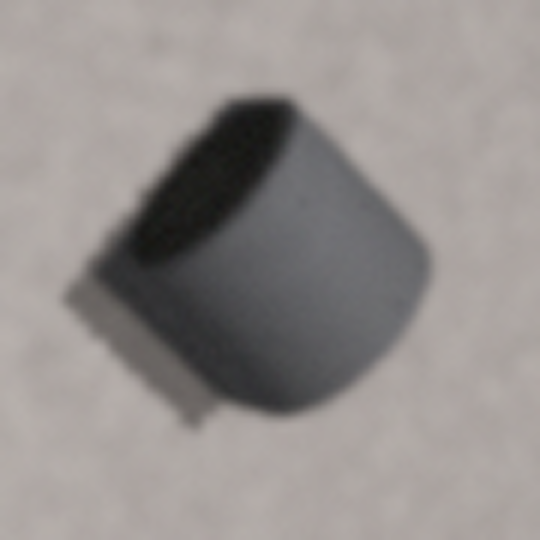

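Run:
```python
from h import *
W=dict(fx=297.319,fy=297.319,cx=249.26,cy=192.293,position=[460.7,-92.8,336.0],attitude=[166.55,.14,16.27])
f=lambda u,v,z:onz(W,(350+u/6-.5+.08,90+v/6-.5+.08),z,True)
def an(a,b): d=b-a;return round(float(np.degrees(np.arctan2(d[1],d[0]))),1),round(float(np.linalg.norm(d)),1)
print('side R',an(f(297,105,38),f(430,250,38)))
print('base L',an(f(75,295,0),f(200,415,0)), f(75,295,0),f(200,415,0))
print('base L2',an(f(95,272,0),f(212,398,0)))
print('face',an(f(95,265,0),f(230,100,0)),f(95,265,0))
print('bore',f(212,185,22))
yaw=np.radians(106.3);d=np.array([np.cos(yaw),np.sin(yaw)]);o=np.array([465.0,-100.2])+40*d;print('rod o',o, 'ball',o+140*d)
g=o-8*d
plan([((*g,60),(180,0,106.3),40),((*g,19),(180,0,106.3),21)])
```

```text
side R (-22.2, 39.1)
base L (-21.8, 37.3) [592.0215485  -70.41035185   0.        ] [626.67750613 -84.27191226   0.        ]
base L2 (-24.8, 36.8)
face (66.5, 45.7) [594.21875509 -63.36550031   0.        ]
bore [603.77040846 -42.85573317  22.        ]
rod o [453.77333164 -61.80778832] ball [414.47999239  72.56495256]
[2.19,0,3.02,0,0,0.001,2.19,0,3.02,0.001,0,0.002,2.19,0,3.02,0,0,0.001,2.19,0,3.02,0.001,0.001,0.002,0,0,2.05,0,0,0]
[0,0.01,2.05,0,0,0]
end [456.1 -69.5  19. ] [-180.    -0.   106.3] 6
```

Request:
step_arm --plan '[2.19,0,3.02,0,0,0,2.19,0,3.02,0,0,0,2.19,0,3.02,0,0,0,2.19,0,3.02,0,0,0,0,0,2.0,0,0,0]'

```text
time_s: 9.68
ee_pos: [452.4, -66.3, 37.7]
ee_rot: [-179.8, -0.1, 106.8]
force: [-1.2, -0.9, 0.0]
gripper_width: 45.0
gripper_force: 0.0
```

Request:
step_arm --plan '[0,0,1.9,0,0,0,0,0,0,0,0,0,0,0,0,0,0,0]'

```text
time_s: 9.93
ee_pos: [455.3, -69.2, 20.2]
ee_rot: [-180.0, -0.0, 106.7]
force: [-0.6, 0.6, -0.4]
gripper_width: 44.6
gripper_force: 0.0
```

Request:
step_arm --plan '[0,0,0,0,0,0,0,0,0,0,0,0,0,0,0,0,0,0,0,0,0,0,0,0,0,0,0,0,0,0]' --hand 1.0 --newtons 60

```text
time_s: 10.35
ee_pos: [455.6, -70.4, 20.9]
ee_rot: [179.9, 0.0, 106.5]
force: [1.2, 1.0, 3.2]
gripper_width: 17.6
gripper_force: 60.0
```

Request:
step_arm --plan '[0,0,0,0,0,0,0,0,0,0,0,0]'

```text
time_s: 10.52
ee_pos: [455.6, -70.4, 20.9]
ee_rot: [179.9, 0.0, 106.5]
force: [0.5, 1.4, 6.2]
gripper_width: 17.6
gripper_force: 60.0
```

Run:
```python
from h import *
s=st()
```

```text
t 10.52 pos [455.6 -70.4  20.9] rot [1.7991e+02 4.0000e-02 1.0654e+02] q [-10.2  22.3 119.9   0.   37.6 -26.8] F [0.5 1.4 6.2] w 17.6 60.0
```

```bash
cat >> h.py <<'E'
GX,GZ=8.8,5.9   # rod x=0 is GX ahead of the TCP, rod centre line GZ ahead along tool z
def tcp(P,X,rpy):  # TCP so that rod point X (rod x, mm) is at P
    return np.array(P,float)-R.from_euler('xyz',rpy,degrees=True).apply([X+GX,0,GZ])
def rodpt(X,s=None):
    s=s or sensors.state(); return np.array(s['ee_pos'])+R.from_euler('xyz',s['ee_rot'],degrees=True).apply([X+GX,0,GZ])
E
python3 - <<'E'
from h import *
a=np.array([np.cos(np.radians(-22.5)),np.sin(np.radians(-22.5)),0]); C=np.array([622.5,-51.5,22]); rp=(-165,0,-22.5)
pre=C-45*a; pre[2]=90
T=tcp(pre,147,rp); print(T)
plan([((455.6,-70.4,140),(180,0,106.5),40),((440,-10,160),(180,0,42),40),(T+[0,0,40],rp,40),(T,rp,40)],start=((455.6,-70.4,20.9),(180,0,106.5)))
E
```

```text
[436.40061988  23.93203927  95.69896238]
[0,0,-3.97,0,0,0,0,0,-3.97,0,0,0,0,0,-3.97,0,0,0,0.62,0.02,-0.2,0,0,0.113,0.62,-0.05,-0.2,0,0,0.113]
[0.61,-0.12,-0.2,0,0,0.112,0.6,-0.19,-0.2,0,0,0.113,0.57,-0.25,-0.2,0,0,0.112,0.54,-0.31,-0.2,0,0,0.113,0.5,-0.37,-0.2,0,0,0.112]
[0.46,-0.43,-0.2,0,0,0.113,0.4,-0.48,-0.2,0,0,0.112,0.35,-0.51,-0.2,0,0,0.113,0.2,-0.28,0.24,0.023,0.015,0.112,0.17,-0.29,0.25,0.023,0.015,0.112]
[0.13,-0.3,0.26,0.023,0.015,0.112,0.09,-0.31,0.27,0.023,0.015,0.112,0.05,-0.31,0.28,0.023,0.014,0.112,0.01,-0.31,0.29,0.024,0.014,0.112,-0.03,-0.3,0.29,0.024,0.015,0.112]
[-0.06,-0.28,0.3,0.023,0.015,0.112,-0.1,-0.27,0.31,0.023,0.014,0.111,-0.13,-0.25,0.3,0.024,0.015,0.112,0,0.52,1.93,0,0,0,0,0.52,1.94,0,0,0]
end [436.4  23.9  95.7] [-165.    -0.   -22.5] 25
```

Request:
step_arm --plan '[0,0,-3.97,0,0,0,0,0,-3.97,0,0,0,0,0,-3.97,0,0,0,0.62,0.02,-0.2,0,0,0.113,0.62,-0.05,-0.2,0,0,0.113]'

```text
time_s: 10.93
ee_pos: [452.8, -58.7, 145.5]
ee_rot: [179.7, 0.1, 93.3]
force: [-0.2, 0.7, -1.9]
gripper_width: 17.4
gripper_force: 60.0
```

Request:
step_arm --plan '[0.61,-0.12,-0.2,0,0,0.112,0.6,-0.19,-0.2,0,0,0.113,0.57,-0.25,-0.2,0,0,0.112,0.54,-0.31,-0.2,0,0,0.113,0.5,-0.37,-0.2,0,0,0.112]'

```text
time_s: 11.35
ee_pos: [443.0, -27.9, 152.8]
ee_rot: [-179.9, 0.1, 61.1]
force: [0.4, -0.8, -1.0]
gripper_width: 17.5
gripper_force: 60.0
```

Request:
step_arm --plan '[0.46,-0.43,-0.2,0,0,0.113,0.4,-0.48,-0.2,0,0,0.112,0.35,-0.51,-0.2,0,0,0.113,0.2,-0.28,0.24,0.023,0.015,0.112,0.17,-0.29,0.25,0.023,0.015,0.112]'

```text
time_s: 11.77
ee_pos: [437.9, -2.6, 154.1]
ee_rot: [-177.1, -1.4, 28.9]
force: [0.7, -0.0, -2.0]
gripper_width: 17.4
gripper_force: 60.0
```

Request:
step_arm --plan '[0.13,-0.3,0.26,0.023,0.015,0.112,0.09,-0.31,0.27,0.023,0.015,0.112,0.05,-0.31,0.28,0.023,0.014,0.112,0.01,-0.31,0.29,0.024,0.014,0.112,-0.03,-0.3,0.29,0.024,0.015,0.112]'

```text
time_s: 12.18
ee_pos: [436.0, 13.9, 141.6]
ee_rot: [-169.3, -1.7, -3.5]
force: [-0.5, 0.6, -2.0]
gripper_width: 17.6
gripper_force: 60.0
```

Request:
step_arm --plan '[-0.06,-0.28,0.3,0.023,0.015,0.112,-0.1,-0.27,0.31,0.023,0.014,0.111,-0.13,-0.25,0.3,0.024,0.015,0.112,0,0.52,1.93,0,0,0,0,0.52,1.94,0,0,0]'

```text
time_s: 12.6
ee_pos: [435.4, 23.6, 94.8]
ee_rot: [-165.0, -0.1, -22.5]
force: [0.3, 0.6, -0.7]
gripper_width: 17.6
gripper_force: 60.0
```

Request:
step_arm --plan '[0,0,0,0,0,0,0,0,0,0,0,0]'

```text
time_s: 12.77
ee_pos: [434.4, 24.1, 94.2]
ee_rot: [-165.0, 0.2, -22.5]
force: [0.8, -0.2, -1.2]
gripper_width: 17.7
gripper_force: 60.0
```

Run:
```python
from h import *
s=st(); p=grab('wrist','w6.png'); q=grab('scene','s6.png')
print(np.round(p['position'],1).tolist(),np.round(p['attitude'],2).tolist())
for X in (0,40,140): print(X,np.round(rodpt(X,s),1),'wrist px',proj(p,rodpt(X,s),True).round(1),'scene px',proj(q,rodpt(X,s)).round(1))
for m in ['bush0','rod']:
    for d in viewer.pinpoint(m,p)[:4]: print(m,np.round(d['location'],1),round(d['score'],2),np.round(onz(p,d['location'],0,True),1)[:2])
    for d in viewer.pinpoint(m,q)[:4]: print(m,'S',np.round(d['location'],1),round(d['score'],2),np.round(onz(q,d['location'],0),1)[:2])
f=lambda a:cv2.cvtColor(cv2.resize(a,(400,400),interpolation=cv2.INTER_CUBIC),6) if 0 else cv2.resize(a,(400,400),interpolation=cv2.INTER_CUBIC)
cv2.imwrite('pics/e.png',cv2.cvtColor(np.hstack([f(p['img'][0:220,140:360]),f(q['img'][145:245,220:320])]),cv2.COLOR_RGB2BGR))
```

```text
t 12.77 pos [434.4  24.1  94.2] rot [-165.05    0.18  -22.45] q [ -9.1  12.7 122.3  21.4  43.7  88. ] F [ 0.8 -0.2 -1.2] w 17.7 60.0
[479.6, -38.6, 245.4] [166.13, 14.96, -112.58]
0 [443.1  22.1  88.4] wrist px [249.1 220.7] scene px [262.2 159.6]
40 [480.1   6.9  88.3] wrist px [249.  151.4] scene px [265.2 167.2]
140 [572.5 -31.3  88. ] wrist px [248.8 -19.7] scene px [273.5 187.9]
bush0 S [206.1 248.4] 0.92 [ 585.6 -264. ]
bush0 S [277.2 221.1] 0.71 [612.3 -46.9]
bush0 S [327.2 174.8] 0.7 [534.2 214.1]
bush0 S [161.1 254.2] 0.56 [ 534.2 -371.2]
rod [250.1 220.7] 0.89 [422.2  55.4]
rod S [264.2 164.6] 0.59 [368.8  82.7]
rod S [247.7 185.8] 0.57 [430.1 -25.3]
```

View pics/e.png

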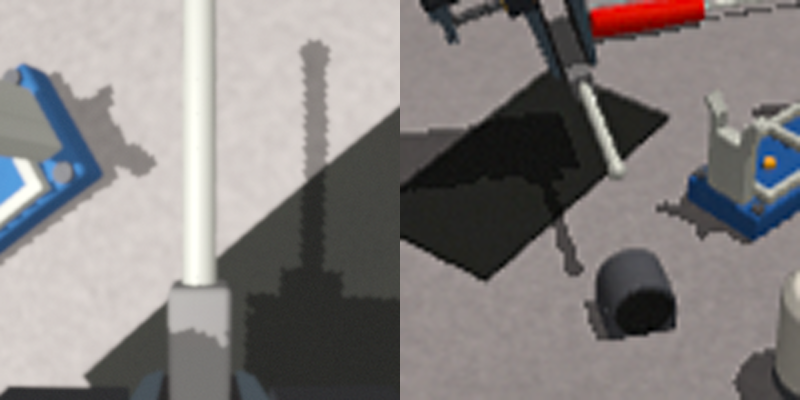

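Run:
```python
from h import *
S=dict(fx=422.628,fy=422.628,cx=251.555,cy=189.741,position=[1302.119,-584.519,833.395],attitude=[-129.379,1.306,55.607])
a=np.array([np.cos(np.radians(-22.5)),np.sin(np.radians(-22.5)),0]); C=np.array([622.5,-51.5,22]);n=np.array([.383,.924,0])
i=cv2.imread('pics/s6.png')
for X in [C+20*a,C+20*a+24*n-[0,0,22],C+20*a-24*n-[0,0,22],C-20*a-24*n-[0,0,22],C+20*a+[0,0,24],C-20*a+[0,0,24]]: print(proj(S,X).round(1),'crop',((proj(S,X)-[220,145])*4+[400,0]).round())
ball=onz(S,(281.3,222.0),22);print(ball)
```

```text
[280.1 223. ] crop [640. 312.]
[288.2 227.3] crop [673. 329.]
[271.5 230. ] crop [606. 340.]
[268.1 220.4] crop [593. 302.]
[280.2 216.6] crop [641. 286.]
[276.5 207. ] crop [626. 248.]
[639.96912857 -54.05139214  22.        ]
```

Run:
```python
from h import *
a=np.array([np.cos(np.radians(-22.5)),np.sin(np.radians(-22.5)),0]); C=np.array([622.2,-51,22.5]); rp=(-165,0,-22.5)
plan([(tcp(C-45*a,147,rp),rp,22),(tcp(C,110,rp),rp,18)])
```

```text
[-0.01,0.43,1.64,0,0,0,-0.01,0.43,1.63,0,-0.001,0.001,-0.01,0.43,1.64,0,0,0,-0.01,0.42,1.63,0,-0.001,0.001,1.64,0,0,0,0,0]
[1.64,0,0,0,0,0,1.64,0,0,0,0,0,1.64,0,0,0,0,0,1.64,0,0,0,0,0]
end [511.9  -7.   28.2] [-165.     0.   -22.5] 9
```

Request:
step_arm --plan '[0,0.43,1.64,0,0,0,0,0.43,1.64,0,0,0,0,0.43,1.64,0,0,0,0,0.43,1.64,0,0,0,0,0,0,0,0,0]'

```text
time_s: 13.48
ee_pos: [434.2, 24.6, 25.4]
ee_rot: [-165.1, 0.2, -22.4]
force: [-0.3, 0.7, -1.8]
gripper_width: 17.5
gripper_force: 60.0
```

Request:
step_arm --plan '[1.4,0,0,0,0,0,1.4,0,0,0,0,0,1.4,0,0,0,0,0,0,0,0,0,0,0]'

```text
time_s: 13.82
ee_pos: [478.8, 7.0, 28.8]
ee_rot: [-164.9, -0.4, -22.5]
force: [0.9, 0.1, -1.8]
gripper_width: 17.7
gripper_force: 60.0
```

Run:
```python
from h import *
s=st(); q=grab('scene','s7.png')
for X in (40,110,147): print(X,np.round(rodpt(X,s),1),proj(q,rodpt(X,s)).round(1))
for d in viewer.pinpoint('bush0',q)[:4]: print('S',np.round(d['location'],1),round(d['score'],2),np.round(onz(q,d['location'],0),1)[:2])
i=q['img']; j=cv2.imread('pics/s6.png')[:,:,::-1]
d=np.abs(i.astype(int)-j).sum(2); b=d[205:238,265:300]; print('diff on bush',(b>60).sum())
```

```text
t 13.82 pos [478.8   7.   28.8] rot [-164.94   -0.39  -22.52] q [-10.3  22.  121.4  25.6  35.8  81.4] F [ 0.9  0.1 -1.8] w 17.7 60.0
40 [524.5 -10.2  23.4] [269.4 193.9]
110 [589.2 -37.1  23.9] [275.2 209.1]
147 [623.3 -51.2  24.2] [278.5 217.7]
S [279.5 224.6] 0.94 [627.5 -50.2]
S [126.5 275.9] 0.7 [ 550.1 -473.5]
S [157.  255.4] 0.69 [ 531.8 -381.9]
S [205.7 244.7] 0.57 [ 573.2 -258.3]
diff on bush 32
```

Request:
step_arm --plan '[1.2,0,0,0,0,0,1.2,0,0,0,0,0,1.3,0,0,0,0,0,0,0,0,0,0,0]'

```text
time_s: 14.25
ee_pos: [510.6, -6.4, 28.0]
ee_rot: [-165.0, -0.2, -22.5]
force: [0.6, 0.1, -1.5]
gripper_width: 17.2
gripper_force: 60.0
```

Run:
```python
from h import *
s=st(); q=grab('scene','s8.png')
for X in (40,110,140): print(X,np.round(rodpt(X,s),1),proj(q,rodpt(X,s)).round(1))
i=q['img']; f=lambda a:cv2.resize(a,(500,500),interpolation=cv2.INTER_CUBIC)
cv2.imwrite('pics/f.png',cv2.cvtColor(f(i[165:245,240:320]),cv2.COLOR_RGB2BGR))
```

```text
t 14.25 pos [510.6  -6.4  28. ] rot [-164.98   -0.2   -22.48] q [-11.2  24.3 117.   24.3  38.1  82.1] F [ 0.6  0.1 -1.5] w 17.2 60.0
40 [556.2 -23.7  22.4] [272.1 201.5]
110 [620.9 -50.4  22.7] [278.2 217.5]
140 [648.6 -61.9  22.8] [281.  224.7]
```

View pics/f.png

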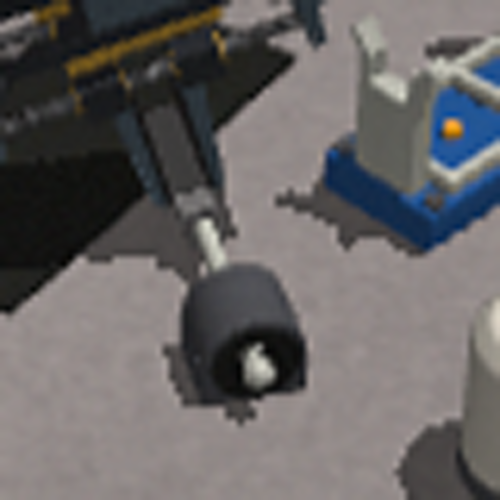

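Run:
```python
from h import *
s=sensors.state(); P=rodpt(110,s)
w=[]
for z,rp,ms in [(32,(-165,0,-22.5),4),(60,(-165,-3,-22.5),12),(160,(-180,-3,-22.5),25)]: w.append((tcp((P[0],P[1],z),110,rp),rp,ms))
plan(w)
st0=(w[-1][0],w[-1][1])
rp=(180,-3,8); plan([(tcp((564,177,160),110,rp),rp,24),(tcp((564,177,100),110,rp),rp,20)],start=st0)
```

```text
[0,-0.09,-0.32,0,0,0,0,-0.09,-0.32,0,0,0.001,0,-0.09,-0.33,0,-0.001,0,-0.01,-0.28,-1.05,0,0.026,-0.007,0.03,-0.29,-1.05,0,0.025,-0.006]
[0.1,-0.55,-1.93,-0.052,0,0,0.1,-0.45,-1.95,-0.053,0,0,0.11,-0.34,-1.97,-0.052,0,0,0.1,-0.24,-1.99,-0.053,0,0,0.11,-0.13,-1.99,-0.052,0,0]
end [509.3  -4.2 159.6] [-180.    -3.   -22.5] 10
[-1.51,-1.6,-0.08,0.003,0,-0.066,-1.41,-1.7,-0.07,0.004,0,-0.067,-1.29,-1.79,-0.07,0.003,0,-0.066,-1.17,-1.87,-0.06,0.004,0,-0.067,-1.04,-1.94,-0.06,0.003,0,-0.066]
[-0.91,-2,-0.05,0.004,0,-0.067,-0.77,-2.06,-0.04,0.003,0,-0.066,-0.63,-2.11,-0.03,0.004,0,-0.067,-0.08,0,1.5,0,0,0,-0.08,0,1.5,0,0,0]
[-0.08,0,1.5,0,0,0,-0.08,0,1.49,0,0,0]
end [446.2 160.4  99.7] [-180.   -3.    8.] 12
```

Request:
step_arm --plan '[0,-0.09,-0.32,0,0,0,0,-0.09,-0.32,0,0,0,0,-0.09,-0.33,0,0,0,0,-0.14,-0.52,0,0.013,-0.003,0,-0.14,-0.52,0,0.013,-0.003]'

```text
time_s: 14.72
ee_pos: [508.0, -5.5, 48.3]
ee_rot: [-165.0, -1.5, -22.5]
force: [0.2, 0.9, -2.6]
gripper_width: 17.6
gripper_force: 60.0
```

Request:
step_arm --plan '[0.03,-0.29,-1.05,0,0.025,-0.006,0,0,0,0,0,0]'

```text
time_s: 14.88
ee_pos: [508.4, -5.3, 60.6]
ee_rot: [-165.0, -3.2, -22.5]
force: [-0.3, -0.1, -3.7]
gripper_width: 17.8
gripper_force: 60.0
```

Request:
step_arm --plan '[0.1,-0.55,-1.93,-0.052,0,0,0.1,-0.45,-1.95,-0.053,0,0,0.11,-0.34,-1.97,-0.052,0,0,0.1,-0.24,-1.99,-0.053,0,0,0.11,-0.13,-1.99,-0.052,0,0]'

```text
time_s: 15.3
ee_pos: [508.6, -4.2, 160.1]
ee_rot: [179.8, -3.0, -22.6]
force: [0.9, -0.4, -3.1]
gripper_width: 17.3
gripper_force: 60.0
```

Request:
step_arm --plan '[0,0,0,0,0,0,0,0,0,0,0,0]'

```text
time_s: 15.47
ee_pos: [509.5, -3.4, 159.3]
ee_rot: [-179.9, -3.1, -22.4]
force: [0.2, 0.5, -4.2]
gripper_width: 17.2
gripper_force: 60.0
```

Run:
```python
from h import *
s=st(); q=grab('scene','s9.png'); p=grab('wrist','w9.png')
for X in (40,110,140): print(X,np.round(rodpt(X,s),1),proj(q,rodpt(X,s)).round(1))
for d in viewer.pinpoint('bush0',q)[:5]: print('S',np.round(d['location'],1),round(d['score'],2))
for d in viewer.pinpoint('bush0',p)[:5]: print('W',np.round(d['location'],1),round(d['score'],2))
print('exp origin px',proj(q,rodpt(110,s)-[0,0,29.5]).round(1),proj(p,rodpt(110,s)-[0,0,29.5],True).round(1))
```

```text
t 15.47 pos [509.5  -3.4 159.3] rot [-179.9    -3.08  -22.45] q [ -1.   14.3 106.1  -1.2  56.6 112.1] F [ 0.2  0.5 -4.2] w 17.2 60.0
40 [554.8 -22.1 156.1] [272.6 164. ]
110 [619.4 -48.8 159.8] [279.2 178.2]
140 [647.1 -60.3 161.4] [282.3 184.8]
S [206.5 243.6] 0.71
S [159.9 256.3] 0.68
S [344.  151.7] 0.68
S [280.4 189.4] 0.6
S [123.7 274.7] 0.58
W [420.5  63.4] 0.87
W [492.8  68.8] 0.77
W [246.5  35.1] 0.68
exp origin px [279.  187.1] [247.3  40.4]
```

Request:
step_arm --plan '[-1.51,-1.6,-0.08,0.003,0,-0.066,-1.41,-1.7,-0.07,0.004,0,-0.067,-1.29,-1.79,-0.07,0.003,0,-0.066,-1.17,-1.87,-0.06,0.004,0,-0.067,-1.04,-1.94,-0.06,0.003,0,-0.066]'

```text
time_s: 16.08
ee_pos: [468.6, 98.9, 157.8]
ee_rot: [180.0, -2.9, -3.4]
force: [0.3, -0.2, -2.4]
gripper_width: 17.6
gripper_force: 60.0
```

Request:
step_arm --plan '[-0.91,-2,-0.05,0.004,0,-0.067,-0.77,-2.06,-0.04,0.003,0,-0.066,-0.63,-2.11,-0.03,0.004,0,-0.067,-0.08,0,1.5,0,0,0,-0.08,0,1.5,0,0,0]'

```text
time_s: 16.5
ee_pos: [446.0, 161.0, 128.3]
ee_rot: [-180.0, -3.0, 8.1]
force: [0.5, 0.1, -4.5]
gripper_width: 17.4
gripper_force: 60.0
```

Request:
step_arm --plan '[-0.08,0,1.5,0,0,0,-0.08,0,1.5,0,0,0,0,0,0,0,0,0,0,0,0,0,0,0]'

```text
time_s: 16.83
ee_pos: [445.4, 159.7, 97.8]
ee_rot: [180.0, -2.8, 7.9]
force: [-0.4, 0.6, -3.4]
gripper_width: 17.5
gripper_force: 60.0
```

```bash
cat >> h.py <<'E'
def pins(p,fish):
    h=cv2.cvtColor(p['img'],cv2.COLOR_RGB2HSV).astype(int); m=((h[...,0]>10)&(h[...,0]<25)&(h[...,1]>150)&(h[...,2]>110)).astype(np.uint8)
    n,l,s,c=cv2.connectedComponentsWithStats(m)
    return [(c[k].round(1).tolist(),int(s[k,4]),onz(p,c[k],29,fish).round(1)[:2].tolist()) for k in range(1,n) if 3<=s[k,4]<300]
E
python3 - <<'E'
from h import *
s=st(); q=grab('scene','s10.png'); p=grab('wrist','w10.png')
for X in (40,110,140): print(X,np.round(rodpt(X,s),1),proj(q,rodpt(X,s)).round(1))
for c,f in ((q,0),(p,1)):
    print('pins',pins(c,f))
    for m in ['pocket1','bush0']:
        for d in viewer.pinpoint(m,c)[:5]: print(m,np.round(d['location'],1),round(d['score'],2),onz(c,d['location'],24,f).round(1)[:2])
    print('exp bush origin px',proj(c,rodpt(110,s)-[0,0,29.5],f).round(1))
E
```

```text
t 16.83 pos [445.4 159.7  97.8] rot [179.97  -2.82   7.94] q [ 18.7  15.5 115.3  -0.8  46.5 101.3] F [-0.4  0.6 -3.4] w 17.5 60.0
40 [494.  166.5  94.3] [309.6 149.7]
110 [563.2 176.1  97.7] [327.3 158.2]
140 [592.9 180.3  99.2] [335.2 162. ]
pins [([298.3, 121.7], 3, [256.1, 319.9]), ([298.3, 126.0], 3, [280.2, 300.3]), ([501.0, 165.0], 3, [844.5, 661.7]), ([338.5, 167.5], 4, [553.5, 241.0]), ([325.4, 176.2], 5, [562.9, 177.0]), ([312.0, 185.3], 7, [572.8, 114.1]), ([23.8, 277.5], 4, [434.7, -684.7]), ([91.5, 313.5], 8, [632.2, -581.6]), ([94.3, 320.0], 3, [652.5, -581.9]), ([94.2, 330.8], 19, [678.7, -590.9]), ([76.8, 344.6], 14, [689.6, -631.5]), ([54.8, 361.0], 4, [700.3, -679.5]), ([46.8, 366.6], 5, [703.3, -695.9]), ([38.2, 372.8], 5, [706.8, -713.3]), ([32.3, 377.3], 3, [709.8, -725.1]), ([26.0, 382.0], 3, [712.5, -737.5])]
pocket1 [335.  168.5] 0.86 [546.2 233.5]
pocket1 [312.6 186.4] 0.78 [573.5 116.4]
pocket1 [324.9 176.2] 0.69 [557.4 180.5]
pocket1 [269.8 262.6] 0.36 [ 740.7 -167.4]
bush0 [327.3 167.2] 0.79 [526.6 218.5]
bush0 [206.1 246. ] 0.77 [ 598.9 -269.1]
bush0 [123.7 275.9] 0.66 [ 567.8 -482.3]
bush0 [157.5 257. ] 0.55 [ 559.7 -388.9]
exp bush origin px [326.4 166.1]
pins [([327.1, 65.7], 72, [569.0, 115.3]), ([167.3, 66.7], 67, [551.1, 240.4]), ([291.1, 234.0], 100, [430.1, 123.5]), ([206.8, 250.1], 178, [406.4, 190.5]), ([290.9, 267.7], 88, [400.0, 118.2])]
pocket1 [328.2  66.5] 0.74 [569.9 113.2]
pocket1 [171.3  68.1] 0.73 [551.2 238.3]
pocket1 [246.4  67.3] 0.7 [557.8 178.1]
bush0 [255.   37.7] 0.84 [583.9 174.8]
exp bush origin px [249.8  44.7]
```

View pics/w10.png

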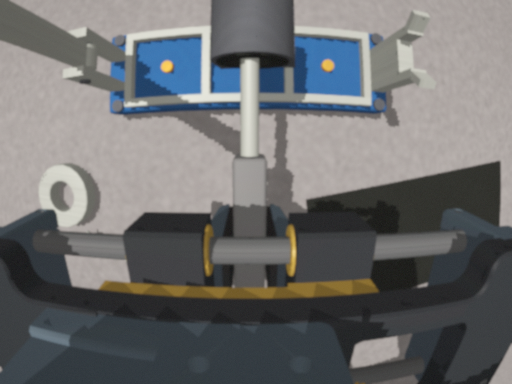

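Run:
```python
from h import *
W=dict(fx=297.319,fy=297.319,cx=249.26,cy=192.293)
s=sensors.state(); p=grab('wrist')
rot=R.from_euler('xyz',s['ee_rot'],degrees=True).as_matrix(); ax=rot[:,0]; n=np.array([-ax[1],ax[0],0]);n/=np.linalg.norm(n); up=np.cross(ax,n)
for X in (86,90,94):
    b=rodpt(X,s)-29.5*up
    for nm,y,z in [('bl',-24,0),('bc',0,0),('br',24,0),('l',-24,22),('r',24,22),('top',0,46)]: print(X,nm,proj(p,b+y*n+z*up,True).round(1),end=' ')
    print()
g=p['img'].astype(int).mean(2)
for c in (222,235,265,280): print(c,g[30:72:2,c].astype(int))
print(g[40,200:300:3].astype(int))
```

```text
86 bl [287.1  76.6] 86 bc [249.6  76. ] 86 br [212.1  76.6] 86 l [291.8  71. ] 86 r [207.4  71. ] 86 top [249.6  62. ] 
90 bl [287.   70.6] 90 bc [249.6  70. ] 90 br [212.2  70.6] 90 l [291.8  64.3] 90 r [207.4  64.3] 90 top [249.6  54.2] 
94 bl [287.   64.6] 94 bc [249.6  64. ] 94 br [212.2  64.7] 94 l [291.7  57.6] 94 r [207.5  57.7] 94 top [249.6  46.6] 
222 [110 112 114 114 116 115 114 113 112 112 112  92  42  27  20  22  26  22
  53 111 119]
235 [118 118 117 117 117 117 117 117 117 116 105  61  33  24  25  30  29  30
  26  49  65]
265 [95 95 95 93 95 93 94 93 92 91 91 74 36 24 19 24 27 25 27 53 67]
280 [71 72 71 71 72 72 71 71 71 72 68 69 68 57 45 35 37 50 65 68 69]
[ 85  88  93  98 103 105 111 113 115 116 116 117 117 116 117 116 113 109
 108 104 101  97  93  89  87  81  77  69  64 185 204 138 115 113]
```

Run:
```python
from h import *
rp=(180,0,8.2)
plan([(tcp((561.5,177.6,72),112,rp),rp,10),(tcp((561.5,177.6,47),112,rp),rp,5)])
```

```text
[-0.2,-0.02,0.72,0,-0.018,-0.001,-0.19,-0.02,0.72,0,-0.018,-0.001,-0.17,-0.01,0.72,0,-0.018,-0.002,0,0,0.5,0,0,0,0,0,0.5,0,0,0]
[0,0,0.5,0,0,0,0,0,0.5,0,0,0,0,0,0.5,0,0,0]
end [442.  160.4  52.9] [-180.    -0.     8.2] 8
```

Request:
step_arm --plan '[-0.2,-0.02,0.72,0,-0.018,-0.001,-0.19,-0.02,0.72,0,-0.018,-0.001,-0.17,-0.01,0.72,0,-0.018,-0.002,0,0,0,0,0,0]'

```text
time_s: 17.52
ee_pos: [440.7, 160.0, 75.3]
ee_rot: [180.0, 0.3, 8.2]
force: [-0.4, 0.5, -5.0]
gripper_width: 17.8
gripper_force: 60.0
```

Request:
step_arm --plan '[0,0,0.5,0,0,0,0,0,0.5,0,0,0,0,0,0.5,0,0,0,0,0,0.5,0,0,0,0,0,0,0,0,0]'

```text
time_s: 17.93
ee_pos: [441.2, 160.1, 56.4]
ee_rot: [180.0, 0.1, 8.2]
force: [-0.0, 0.2, -1.1]
gripper_width: 17.7
gripper_force: 60.0
```

Request:
step_arm --plan '[0,0,0.3,0,0,0,0,0,0,0,0,0,0,0,0,0,0,0]'

```text
time_s: 18.18
ee_pos: [441.7, 160.3, 54.4]
ee_rot: [180.0, 0.0, 8.2]
force: [0.6, -0.6, -0.8]
gripper_width: 17.9
gripper_force: 60.0
```

Run:
```python
from h import *
s=st(); q=grab('scene','s11.png'); p=grab('wrist','w11.png')
for X in (92,112,140): print(X,np.round(rodpt(X,s),1),proj(q,rodpt(X,s)).round(1))
for c,f in ((q,0),(p,1)):
    for m in ['bush0']:
        for d in viewer.pinpoint(m,c)[:5]: print(m,np.round(d['location'],1),round(d['score'],2),onz(c,d['location'],24,f).round(1)[:2])
print([x for x in pins(p,1) if x[0][1]<150])
cv2.imwrite('pics/g.png',np.hstack([cv2.resize(cv2.cvtColor(p['img'],cv2.COLOR_RGB2BGR)[0:150,130:380],(500,300),interpolation=cv2.INTER_CUBIC),cv2.resize(cv2.cvtColor(q['img'],cv2.COLOR_RGB2BGR)[130:205,290:365],(300,300),interpolation=cv2.INTER_CUBIC)]))
```

```text
t 18.18 pos [441.7 160.3  54.4] rot [1.7999e+02 5.0000e-02 8.2100e+00] q [ 18.5  20.  116.7  -0.   43.4 100.3] F [ 0.6 -0.6 -0.8] w 17.9 60.0
92 [541.4 174.7  48.4] [320.7 168.1]
112 [561.2 177.5  48.4] [325.7 170.9]
140 [589.  181.5  48.3] [332.9 174.8]
bush0 [158.5 258.1] 0.79 [ 564.6 -388.4]
bush0 [123.8 273.4] 0.76 [ 560.5 -479.2]
bush0 [326.  177.6] 0.72 [564.7 178.4]
bush0 [210.4 247.6] 0.67 [ 610.3 -262.8]
bush0 [360.3  76.2] 0.19 [107.  794.9]
bush0 [250.2  36.9] 0.6 [560.4 177. ]
[([149.2, 40.5], 124, [551.3, 240.2]), ([348.5, 40.6], 124, [569.0, 115.5])]
```

View pics/g.png

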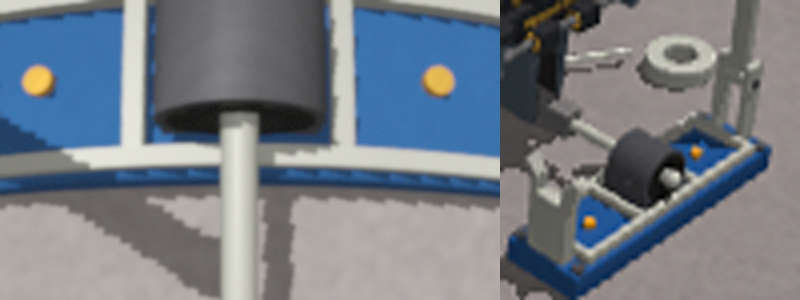

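Run:
```python
from h import *
s=sensors.state();rp=(180,0,8.2)
e=np.array([436,150,52.0])
plan([((363,149,230),(180,0,8.2),40),((464,-274,230),(180,0,-28),40)],start=((363,149,52),(180,0,8.2)))
```

```text
[0,0,-3.56,0,0,0,0,0,-3.56,0,0,0,0,0,-3.56,0,0,0,0,0,-3.56,0,0,0,0,0,-3.56,0,0,0]
[0.36,3.94,0,0,0,0.057,0.58,3.91,0,0,0,0.057,0.81,3.87,0,0,0,0.058,1.03,3.82,0,0,0,0.057,1.24,3.75,0,0,0,0.058]
[1.46,3.67,0,0,0,0.057,1.67,3.59,0,0,0,0.058,1.87,3.48,0,0,0,0.057,2.07,3.37,0,0,0,0.058,2.26,3.24,0,0,0,0.057]
[2.44,3.11,0,0,0,0.058]
end [ 464. -274.  230.] [180.   0. -28.] 16
```

Request:
step_arm --plan '[0,0,0.23,0,0,0,-1.0,0,0,0,0,0,-1.5,0,0,0,0,0,-1.5,0,0,0,0,0,-1.5,0,0,0,0,0]'

```text
time_s: 18.8
ee_pos: [385.4, 152.0, 51.8]
ee_rot: [180.0, 0.1, 8.2]
force: [0.1, 0.4, -1.5]
gripper_width: 17.5
gripper_force: 60.0
```

Request:
step_arm --plan '[-1.5,0,0,0,0,0,-1.5,0,0,0,0,0,0,0,0,0,0,0]'

```text
time_s: 19.05
ee_pos: [352.8, 146.8, 51.5]
ee_rot: [179.9, 0.4, 8.2]
force: [0.1, 0.2, -2.0]
gripper_width: 17.7
gripper_force: 60.0
```

Run:
```python
from h import *
s=st(); q=grab('scene','s12.png')
for d in viewer.pinpoint('bush0',q)[:5]: print(np.round(d['location'],1),round(d['score'],2),onz(q,d['location'],24).round(1)[:2],onz(q,d['location'],0).round(1)[:2])
a=cv2.imread('pics/s11.png').astype(int);b=q['img'][:,:,::-1].astype(int)
print((np.abs(a-b).sum(2)[155:190,305:345]>60).sum())
```

```text
t 19.05 pos [352.8 146.8  51.5] rot [179.92   0.39   8.24] q [ 20.9  14.  127.3   0.   39.1 102.6] F [ 0.1  0.2 -2. ] w 17.7 60.0
[160.2 257. ] 0.94 [ 563.7 -383.3] [ 541.8 -377.3]
[326.3 179.9] 0.71 [573.9 171.3] [552.3 193.7]
[206.6 246.5] 0.58 [ 601.2 -268.9] [ 580.4 -259.5]
[126.1 275.5] 0.53 [ 570.  -477.1] [ 548.3 -473.9]
102
```

Rod withdrawn; now view bush B.

Request:
step_arm --plan '[0,0,-3.56,0,0,0,0,0,-3.56,0,0,0,0,0,-3.56,0,0,0,0,0,-3.56,0,0,0,0.4,0,-3.56,0,0,0]'

```text
time_s: 19.57
ee_pos: [361.7, 148.7, 232.2]
ee_rot: [180.0, 0.0, 8.2]
force: [1.0, -0.0, -2.1]
gripper_width: 17.2
gripper_force: 60.0
```

Request:
step_arm --plan '[0.42,3.94,0,0,0,0.057,0.65,3.91,0,0,0,0.057,0.87,3.87,0,0,0,0.058,1.1,3.82,0,0,0,0.057,1.3,3.75,0,0,0,0.058]'

```text
time_s: 19.98
ee_pos: [411.8, -45.5, 230.6]
ee_rot: [180.0, -0.1, -8.4]
force: [1.3, 0.4, -1.3]
gripper_width: 17.5
gripper_force: 60.0
```

Request:
step_arm --plan '[1.5,3.67,0,0,0,0.057,1.73,3.59,0,0,0,0.058,1.9,3.48,0,0,0,0.057,2.1,3.37,0,0,0,0.058,2.3,3.24,0,0,0,0.057]'

```text
time_s: 20.4
ee_pos: [459.4, -239.0, 230.2]
ee_rot: [179.9, -0.0, -24.9]
force: [-0.5, 0.6, -1.4]
gripper_width: 17.6
gripper_force: 60.0
```

Request:
step_arm --plan '[2.5,3.11,0,0,0,0.058,0,0,0,0,0,0,0,0,0,0,0,0]'

```text
time_s: 20.65
ee_pos: [469.0, -277.3, 229.3]
ee_rot: [179.9, 0.1, -28.2]
force: [-0.1, 0.6, -1.0]
gripper_width: 17.6
gripper_force: 60.0
```

Run:
```python
from h import *
s=st(); p=grab('wrist','w13.png')
print(np.round(p['position'],1).tolist(),np.round(p['attitude'],2).tolist())
for d in viewer.pinpoint('bush0',p)[:5]: print(np.round(d['location'],1),round(d['score'],2),onz(p,d['location'],0,1).round(1)[:2])
for X in (92,140): print(X,np.round(rodpt(X,s),1),proj(p,rodpt(X,s),1).round(1))
e=proj(p,(540,-370,22),1).round().astype(int); print('B exp',e)
x0,y0=max(e[0]-70,0),max(e[1]-60,0); print(x0,y0)
cv2.imwrite('pics/k.png',cv2.resize(cv2.cvtColor(p['img'][y0:y0+120,x0:x0+140],cv2.COLOR_RGB2BGR),(700,600),interpolation=cv2.INTER_CUBIC))
g=p['img'].astype(int); b=(g.max(2)<125)&(g.max(2)-g.min(2)<30); 
m=np.zeros(b.shape,np.uint8); m[y0:y0+120,x0:x0+140]=b[y0:y0+120,x0:x0+140]
n,l,st_,c=cv2.connectedComponentsWithStats(m); print([(st_[k].tolist(),c[k].round(1).tolist()) for k in range(1,n) if st_[k,4]>200])
```

```text
t 20.65 pos [ 469.  -277.3  229.3] rot [ 1.7995e+02  7.0000e-02 -2.8170e+01] q [-31.8  15.6  93.4  -0.1  71.1  86.4] F [-0.1  0.6 -1. ] w 17.6 60.0
[526.7, -308.2, 386.0] [166.26, -0.06, -118.22]
[293.3  88.2] 0.93 [ 538.2 -379.3]
[351.9  51.3] 0.93 [ 549.5 -476.9]
[192.7 108.1] 0.56 [ 577.1 -252.5]
92 [ 557.9 -324.9  223.3] [248.8  57.4]
140 [ 600.2 -347.5  223.2] [248.7 -19.8]
B exp [289  88]
219 28
[([265, 57, 94, 91, 2218], [302.9, 104.7])]
```

View pics/k.png

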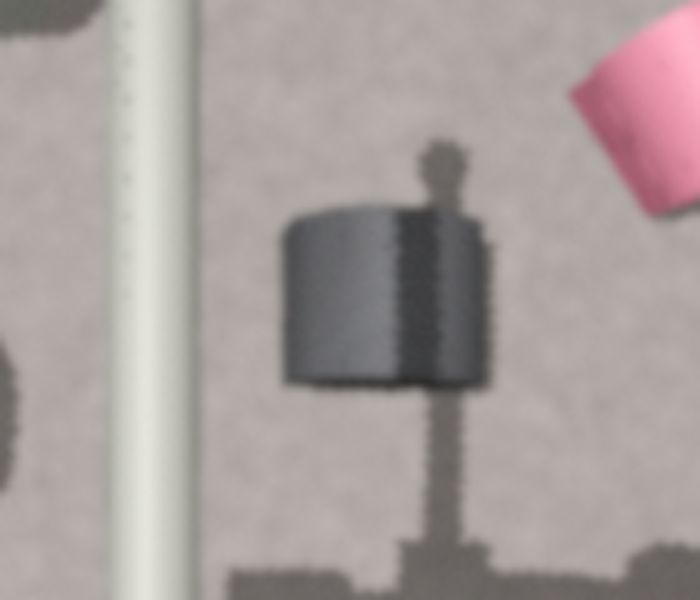

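Run:
```python
from h import *
W=dict(fx=297.319,fy=297.319,cx=249.26,cy=192.293,position=[526.7,-308.2,386.0],attitude=[166.26,-.06,-118.22])
f=lambda u,v,z:onz(W,(219+u/5-.4,28+v/5-.4),z,True)
l1,l2,r1,r2=f(283,240,22),f(285,380,22),f(490,245,22),f(490,383,22)
for a,b in((l2,l1),(r2,r1)):
    d=b-a;print(np.degrees(np.arctan2(d[1],d[0])))
print(np.linalg.norm(l2-r2)); near=(f(285,385,15)+f(490,387,15))/2; print('near',near)
far=f(387,207,46);print('far top',far)
a=np.array([np.cos(np.radians(-28)),np.sin(np.radians(-28)),0]);n=np.array([-a[1],a[0],0])
m=(l1+l2+r1+r2)/4; C=near+20*a; print('C',C, 'lateral',(m-C)@n, (far-C)@a)
C=C+((m-C)@n)*n; C[2]=22; print(C)
rp=(180,0,-28)
T=tcp(C-50*a+[0,0,70],147,rp)
plan([(T,rp,40),(tcp(C-50*a,147,rp),rp,20),(tcp(C,110,rp),rp,14)])
```

```text
-27.369801981449523
-28.0879909567633
50.86596089797219
near [ 517.65380116 -370.11990587   15.        ]
far top [ 555.35705088 -384.33000374   46.        ]
C [ 535.31275302 -379.50933713   15.        ] lateral 1.1967502743273322 19.96123043081589
[ 535.87459324 -378.45266935   22.        ]
[-1.94,1.2,2.64,0,0,0,-1.94,1.19,2.64,0,0,0,-1.95,1.2,2.64,0,0.001,0,-1.95,1.19,2.64,0,0,0,-1.94,1.2,2.63,0.001,0.001,0]
[0,0,1.75,0,0,0,0,0,1.75,0,0,0,0,0,1.75,0,0,0,0,0,1.75,0,0,0,1.24,0,0,0,0,0]
[1.24,0,0,0,0,0,1.24,0,0,0,0,0,1.24,0,0,0,0,0,1.25,0,0,0,0,0,1.24,0,0,0,0,0]
[1.25,0,0,0,0,0]
end [ 431.  -322.7   27.9] [-180.   -0.  -28.] 16
```

Request:
step_arm --plan '[-1.94,1.2,2.64,0,0,0,-1.94,1.2,2.64,0,0,0,-1.94,1.2,2.64,0,0,0,-1.94,1.2,2.64,0,0,0,-1.94,1.2,2.64,0,0,0]'

```text
time_s: 21.17
ee_pos: [353.5, -281.0, 97.8]
ee_rot: [179.9, -0.0, -27.8]
force: [-0.1, -0.6, -2.5]
gripper_width: 17.3
gripper_force: 60.0
```

Request:
step_arm --plan '[0,0,1.75,0,0,0,0,0,1.75,0,0,0,0,0,1.75,0,0,0,0,0,1.75,0,0,0,0,0,0,0,0,0]'

```text
time_s: 21.58
ee_pos: [352.7, -280.0, 26.3]
ee_rot: [-180.0, 0.4, -27.9]
force: [-1.2, 1.0, -1.4]
gripper_width: 17.7
gripper_force: 60.0
```

Run:
```python
from h import *
s=st(); q=grab('scene','s14.png'); p=grab('wrist','w14.png')
for X in (110,140,147): print(X,np.round(rodpt(X,s),1),proj(q,rodpt(X,s)).round(1))
for d in viewer.pinpoint('bush0',q)[:4]: print(np.round(d['location'],1),round(d['score'],2),onz(q,d['location'],0).round(1)[:2])
a=np.array([np.cos(np.radians(-28)),np.sin(np.radians(-28)),0]);C=np.array([535.9,-378.5,22])
d=C-rodpt(147,s);print('along',d@a,'lat',d@np.array([-a[1],a[0],0]),'z',d[2])
```

```text
t 21.58 pos [ 352.7 -280.    26.3] rot [-179.99    0.36  -27.89] q [-3.990e+01  2.130e+01  1.206e+02 -1.000e-01  3.840e+01  7.810e+01] F [-1.2  1.  -1.4] w 17.7 60.0
110 [ 457.7 -335.5   19.7] [160.  226.8]
140 [ 484.2 -349.6   19.5] [159.4 234.5]
147 [ 490.4 -352.8   19.4] [159.3 236.4]
[156.7 257.8] 0.88 [ 539. -386.]
[206.6 246.6] 0.71 [ 580.7 -259.7]
[326.6 180. ] 0.57 [553.3 194.2]
[124.1 274.6] 0.46 [ 542.6 -476.9]
along 52.21255555859137 lat -1.3131112965498528 z 2.563130399282052
```

Request:
step_arm --plan '[1.3,0.05,-0.1,0,0,0,1.3,0,0,0,0,0,1.3,0,0,0,0,0,1.3,0,0,0,0,0,0,0,0,0,0,0]'

```text
time_s: 22.15
ee_pos: [403.5, -309.3, 31.1]
ee_rot: [179.9, -0.4, -27.9]
force: [1.2, -0.7, -1.9]
gripper_width: 17.6
gripper_force: 60.0
```

Request:
step_arm --plan '[1.2,0,0,0,0,0,1.2,0,0,0,0,0,1.2,0,0,0,0,0,0,0,0,0,0,0,0,0,0,0,0,0]'

```text
time_s: 22.57
ee_pos: [431.4, -323.9, 29.8]
ee_rot: [179.9, 0.0, -28.0]
force: [-1.2, -0.2, -1.7]
gripper_width: 17.5
gripper_force: 60.0
```

Run:
```python
from h import *
s=st(); q=grab('scene','s15.png'); p=grab('wrist','w15.png')
for X in (110,140): print(X,np.round(rodpt(X,s),1),proj(q,rodpt(X,s)).round(1),proj(p,rodpt(X,s),1).round(1))
for d in viewer.pinpoint('bush0',q)[:4]: print(np.round(d['location'],1),round(d['score'],2),onz(q,d['location'],0).round(1)[:2])
for d in viewer.pinpoint('bush0',p)[:2]: print(np.round(d['location'],1),round(d['score'],2),onz(p,d['location'],0,1).round(1)[:2])
a=cv2.imread('pics/s14.png')[:,:,::-1].astype(int);b=q['img'].astype(int)
e=proj(q,rodpt(140,s)).round().astype(int)
print(b[e[1]-12:e[1]+13:2,e[0]-12:e[0]+14:2].mean(2).astype(int)); print(a[e[1]-12:e[1]+13:2,e[0]-12:e[0]+14:2].mean(2).astype(int))
```

```text
t 22.57 pos [ 431.4 -323.9   29.8] rot [ 1.7993e+02  4.0000e-02 -2.7970e+01] q [-3.81e+01  2.68e+01  1.09e+02 -1.00e-01  4.42e+01  8.00e+01] F [-1.2 -0.2 -1.7] w 17.5 60.0
110 [ 536.4 -379.6   23.8] [157.  249.9] [248.8  25.3]
140 [ 562.9 -393.7   23.8] [156.3 258.6] [248.8 -21.1]
[158.3 255.7] 0.79 [ 534.8 -379.5]
[205.9 243.4] 0.77 [ 569.4 -255.4]
[126.7 276.4] 0.66 [ 551.9 -473.7]
[326.5 177.1] 0.51 [541.9 204.1]
[246.9  34.1] 0.89 [ 538.6 -379.4]
[67.  89.6] 0.73 [ 574.5 -254.6]
[[146 144 153  57  73  80  84  85  83  81  75  64  95]
 [146 144 121  60  75  84  86  79  86  82  76  63  49]
 [150 147 126  64  54  31  23  22  29  50  71  62  39]
 [205 145  59  42  22  16  49  64  16  17  25  55  38]
 [208 146  50  18  19   2 166 143  14  21  16  44  68]
 [206 180  56  17  18  96 194 186  18  16  16  44  67]
 [204 183  85  37  18  77 153 137  22  16  25  44  65]
 [121 182 108  45  42  31  49  19  26  48  87 110 138]
 [186 171 125 131 141  75  72 151 152 150 146 146 144]
 [182 141 124 142 140  72  70 144 147 148 146 140 141]
 [156 127 124 133 149 139 153 142 145 144 142 148 147]
 [130 129 125 156 147 142 145 146 146 147 148 149 145]
 [129 129 128 154 143 144 150 150 146 142 147 152 149]]
[[144 142 149  56  71  79  83  83  82  79  74  64  93]
 [144 142 120  60  73  82  85  76  85  81  73  62  48]
 [148 145 125  62  53  31  22  22  30  49  69  62  38]
 [202 143  58  42  21  18  17  17  20  16  25  54  37]
 [205 144  48  19  20  16  17  20  18  17  16  44  66]
 [204 178  56  16  20  17  19  18  17  17  18  43  67]
 [201 179  84  39  15  18  17  18  22  17  25  43  64]
 [120 180 107  43  41  35  18   7  27  47  85 109 136]
 [185 169 124 129 134 140 134 147 149 148 144 144 142]
 [179 140 122 139 147 148 144 141 144 145 144 139 139]
 [153 126 123 132 145 149 147 139 143 142 141 147 144]
 [127 127 124 154 146 140 143 144 143 144 145 147 143]
 [127 127 125 151 140 142 148 149 144 140 145 152 146]]
```

Run:
```python
from h import *
s=sensors.state(); P=rodpt(110,s); w=[]
for z,rp,ms in [(32,(180,0,-28),4),(42,(180,-1.5,-28),5),(54,(180,-3,-28),12),(160,(180,-3,-28),25)]: w.append((tcp((P[0],P[1],z),110,rp),rp,ms))
plan(w)
rp=(180,-3,8.2); plan([(tcp((570.5,115,160),110,rp),rp,28),(tcp((570.5,115,100),110,rp),rp,20)],start=(w[-1][0],w[-1][1]))
```

```text
[0,0,-0.29,0,0.001,0,0,0,-0.29,0,0,0,0,0,-0.28,0.001,0.001,0,-0.01,0,-0.34,0,0.013,0,0,0,-0.35,0,0.013,0]
[0.02,0,-0.89,0,0.026,0,0.11,0,-2.12,0,0,0,0.11,0,-2.12,0,0,0,0.11,0,-2.11,0,0,0,0.11,0,-2.12,0,0,0]
[0.11,0,-2.11,0,0,0]
end [ 430.6 -323.4  159.6] [-180.   -3.  -28.] 11
[-1.11,-2.39,-0.06,0.002,0,-0.039,-1.02,-2.43,-0.05,0.002,0,-0.039,-0.92,-2.47,-0.05,0.002,0,-0.039,-0.83,-2.51,-0.04,0.002,0,-0.04,-0.73,-2.54,-0.04,0.002,0,-0.039]
[-0.63,-2.56,-0.03,0.002,0,-0.04,-0.52,-2.59,-0.03,0.002,0,-0.039,-0.42,-2.6,-0.02,0.002,0,-0.04,-0.32,-2.62,-0.02,0.002,0,-0.039,-0.21,-2.63,-0.01,0.002,0,-0.04]
[-0.11,-2.63,-0.01,0.002,0,-0.039,-0.01,-2.64,0,0.002,0,-0.04,0.1,-2.64,0,0.002,0,-0.039,0.2,-2.63,0.01,0.002,0,-0.04,0.31,-2.62,0.01,0.003,0,-0.039]
[0.41,-2.6,0.02,0.002,0,-0.04,-0.11,0,2,0,0,0,-0.1,0,2,0,0,0,-0.11,0,1.99,0,0,0]
end [452.7  98.   99.7] [180.   -3.    8.2] 19
```

Request:
step_arm --plan '[0,0,-0.29,0,0,0,0,0,-0.29,0,0,0,0,0,-0.29,0,0,0,0,0,-0.34,0,0.013,0,0,0,-0.35,0,0.013,0]'

```text
time_s: 23.18
ee_pos: [431.4, -323.9, 44.8]
ee_rot: [179.9, -1.4, -28.0]
force: [0.6, 0.3, -3.2]
gripper_width: 17.7
gripper_force: 60.0
```

Request:
step_arm --plan '[0.02,0,-0.89,0,0.026,0,0.11,0,-2.12,0,0,0,0.11,0,-2.12,0,0,0,0.11,0,-2.12,0,0,0,0.11,0,-2.12,0,0,0]'

```text
time_s: 23.6
ee_pos: [431.1, -323.6, 139.9]
ee_rot: [179.9, -3.0, -28.0]
force: [0.3, -0.8, -3.8]
gripper_width: 17.6
gripper_force: 60.0
```

Request:
step_arm --plan '[0.11,0,-2.12,0,0,0,0,0,0,0,0,0]'

```text
time_s: 23.77
ee_pos: [433.7, -325.5, 164.6]
ee_rot: [179.8, -3.5, -28.0]
force: [0.7, -1.1, -1.9]
gripper_width: 17.3
gripper_force: 60.0
```

Request:
step_arm --plan '[-1.11,-2.39,-0.06,0.002,0,-0.039,-1.02,-2.43,-0.05,0.002,0,-0.039,-0.92,-2.47,-0.05,0.002,0,-0.039,-0.83,-2.51,-0.04,0.002,0,-0.04,-0.73,-2.54,-0.04,0.002,0,-0.039]'

```text
time_s: 24.18
ee_pos: [437.4, -190.7, 158.6]
ee_rot: [180.0, -2.8, -16.7]
force: [1.1, -0.8, -3.8]
gripper_width: 17.5
gripper_force: 60.0
```

Request:
step_arm --plan '[-0.63,-2.56,-0.03,0.002,0,-0.04,-0.52,-2.59,-0.03,0.002,0,-0.039,-0.42,-2.6,-0.02,0.002,0,-0.04,-0.32,-2.62,-0.02,0.002,0,-0.039,-0.21,-2.63,-0.01,0.002,0,-0.04]'

```text
time_s: 24.6
ee_pos: [444.3, -59.2, 158.6]
ee_rot: [179.9, -2.8, -5.3]
force: [0.3, -1.3, -3.1]
gripper_width: 17.7
gripper_force: 60.0
```

Request:
step_arm --plan '[-0.11,-2.63,-0.01,0.002,0,-0.039,-0.01,-2.64,0,0.002,0,-0.04,0.1,-2.64,0,0.002,0,-0.039,0.2,-2.63,0.01,0.002,0,-0.04,0.31,-2.62,0.01,0.003,0,-0.039]'

```text
time_s: 25.02
ee_pos: [451.3, 72.3, 158.6]
ee_rot: [-180.0, -2.8, 6.0]
force: [0.9, -1.7, -4.0]
gripper_width: 17.8
gripper_force: 60.0
```

Request:
step_arm --plan '[0.41,-2.6,0.02,0.002,0,-0.04,-0.11,0,2,0,0,0,-0.1,0,2,0,0,0,-0.11,0,2,0,0,0,0,0,0,0,0,0]'

```text
time_s: 25.43
ee_pos: [449.6, 96.8, 95.5]
ee_rot: [180.0, -2.3, 8.2]
force: [-1.2, 0.5, -3.3]
gripper_width: 17.9
gripper_force: 60.0
```

Run:
```python
from h import *
s=st(); q=grab('scene','s16.png'); p=grab('wrist','w16.png')
print(rodpt(110,s).round(1))
for c,f in ((q,0),(p,1)):
    print('pins',[x for x in pins(c,f) if 500<x[2][0]<620 and 80<x[2][1]<280])
    for d in viewer.pinpoint('bush0',c)[:5]: print(np.round(d['location'],1),round(d['score'],2),onz(c,d['location'],24,f).round(1)[:2])
    print('exp bush origin px',proj(c,rodpt(110,s)-[0,0,29.5],f).round(1))
rot=R.from_euler('xyz',s['ee_rot'],degrees=True).as_matrix(); ax=rot[:,0]; n=np.array([-ax[1],ax[0],0]);n/=np.linalg.norm(n); up=np.cross(ax,n)
for X in (86,90,94):
    b=rodpt(X,s)-29.5*up; print(X,proj(p,b-12*n,1).round(1),'top',proj(p,b-12*n+42.8*up,1).round(1))
g=p['img'].astype(int).mean(2)
for c in (222,235,265,280): print(c,g[30:80:2,c].astype(int))
```

```text
t 25.43 pos [449.6  96.8  95.5] rot [179.97  -2.33   8.23] q [ 10.8  14.8 116.7  -0.2  46.1  92.7] F [-1.2  0.5 -3.3] w 17.9 60.0
[567.3 113.8  94.4]
pins [([338.5, 167.5], 4, [553.5, 241.0]), ([311.8, 185.4], 5, [572.9, 113.2])]
[207.6 244.6] 0.9 [ 596.8 -263.4]
[310.4 177.2] 0.87 [534.8 140.7]
[327.1 176.7] 0.74 [563.3 184.2]
[322.8 176.3] 0.66 [554.  174.8]
[123. 275.] 0.62 [ 564.1 -482.7]
exp bush origin px [311.5 175. ]
pins [([97.8, 67.7], 63, [551.4, 239.8])]
[170.5  59.4] 0.84 [561.7 176.9]
[234.7  32.8] 0.65 [589.1 128.8]
[492.    5.4] 0.36 [ 702.9 -129.9]
exp bush origin px [249.5  45.4]
86 [268.1  79. ] top [273.4  67.1]
90 [268.1  73.1] top [273.3  59.5]
94 [268.1  67.1] top [273.3  52.1]
222 [115 116 114 115 115 114 116 116 117 116 103  53  39  25  25  28  25  32
  89 120 120 120 119 121 120]
235 [122 122 122 122 123 124 123 122 122 117  78  34  26  27  30  30  30  26
  40  68  74  73  72  73  71]
265 [94 94 92 91 91 93 93 93 91 92 85 51 27 26 26 25 24 33 61 73 71 73 71 71
 72]
280 [66 69 66 64 66 64 67 66 68 66 66 65 61 50 51 53 68 73 73 72 72 73 74 73
 72]
```

Run:
```python
from h import *
P=[];E=[]
for i in range(6):
    grab('wrist'); s=sensors.state(); P.append(s['ee_pos']);E.append(s['ee_rot'])
P=np.array(P);E=np.array(E);E[:,0]%=360; print(P.round(1).tolist(),P.mean(0),E.mean(0))
rp=(180,0,8.2)
plan([(tcp((570,115.2,72),113.5,rp),rp,10),(tcp((570,115.2,49),113.5,rp),rp,5)],start=(P.mean(0),E.mean(0)))
```

```text
[[454.7, 97.4, 100.6], [454.7, 97.3, 100.7], [454.6, 97.4, 100.6], [454.4, 97.4, 100.5], [454.3, 97.4, 100.3], [454.2, 97.5, 100.2]] [454.47936597  97.40260274 100.47667063] [180.00323638  -3.01756211   8.18596464]
[-0.22,-0.04,0.74,0,-0.018,0,-0.21,-0.04,0.75,0,-0.017,0,-0.19,-0.03,0.75,0,-0.018,0,0,0,0.46,0,0,0,0,0,0.46,0,0,0]
[0,0,0.46,0,0,0,0,0,0.46,0,0,0,0,0,0.46,0,0,0]
end [449.   97.7  54.9] [-180.     0.     8.2] 8
```

Request:
step_arm --plan '[-0.2,-0.02,0.74,0,-0.018,0,-0.18,-0.02,0.75,0,-0.017,0,-0.17,-0.02,0.75,0,-0.018,0,0,0,0,0,0,0,0,0,0,0,0,0]'

```text
time_s: 26.35
ee_pos: [448.6, 97.2, 75.9]
ee_rot: [180.0, 0.3, 8.2]
force: [0.6, -0.9, -2.5]
gripper_width: 17.8
gripper_force: 60.0
```

Request:
step_arm --plan '[0,0,0.46,0,0,0,0,0,0.46,0,0,0,0,0,0.46,0,0,0,0,0,0.46,0,0,0,0,0,0.46,0,0,0]'

```text
time_s: 26.77
ee_pos: [449.4, 97.4, 53.8]
ee_rot: [180.0, 0.1, 8.2]
force: [-0.2, 0.1, -2.0]
gripper_width: 17.9
gripper_force: 60.0
```

Request:
step_arm --plan '[0,0,0,0,0,0,0,0,0,0,0,0,0,0,0,0,0,0,0,0,0,0,0,0]'

```text
time_s: 27.1
ee_pos: [449.3, 97.4, 54.3]
ee_rot: [180.0, 0.1, 8.2]
force: [-0.8, -0.5, -1.3]
gripper_width: 17.8
gripper_force: 60.0
```

Run:
```python
from h import *
s=st(); q=grab('scene','s17.png'); p=grab('wrist','w17.png')
for X in (92,113.5,140): print(X,np.round(rodpt(X,s),1))
for c,f in ((q,0),(p,1)):
    for d in viewer.pinpoint('bush0',c)[:5]: print(np.round(d['location'],1),round(d['score'],2),onz(c,d['location'],24,f).round(1)[:2])
print([x for x in pins(p,1) if x[0][1]<150])
rot=R.from_euler('xyz',s['ee_rot'],degrees=True).as_matrix(); ax=rot[:,0]; n=np.array([-ax[1],ax[0],0]);n/=np.linalg.norm(n); up=np.cross(ax,n)
for X in (90,94):
    b=rodpt(X,s); b[2]=24; print(X,[proj(p,b+y*n,1).round(1).tolist() for y in(-29,-24,-12,24,29)],'top',proj(p,b-12*n+42.8*up,1).round(1))
g=p['img'].astype(int).mean(2)
for c in (222,235,265): print(c,g[30:84:2,c].astype(int))
print(g[45,190:310:2].astype(int))
```

```text
t 27.1 pos [449.3  97.4  54.3] rot [1.8e+02 9.0e-02 8.2e+00] q [ 10.8  19.3 117.9   0.   42.9  92.6] F [-0.8 -0.5 -1.3] w 17.8 60.0
92 [549.1 111.7  48.2]
113.5 [570.3 114.8  48.2]
140 [596.6 118.6  48.1]
[207.5 243. ] 0.68 [ 591.7 -260.8]
[122.4 276.2] 0.63 [ 566.8 -485.3]
[325.2 176.4] 0.5 [558.7 180.5]
[151.8  37.6] 0.9 [562.  177.7]
[249.   34.6] 0.59 [569.3 115. ]
[([67.8, 51.6], 93, [551.5, 239.5])]
90 [[296.0, 69.3], [288.1, 69.0], [268.9, 68.5], [211.1, 69.1], [203.2, 69.4]] top [274.6  53.4]
94 [[295.9, 63.2], [288.0, 62.9], [268.9, 62.4], [211.1, 62.9], [203.2, 63.3]] top [274.5  45.6]
222 [111 112 110 110 108 109 108 109 111 111  92  47  28  25  25  22  26  30
  60  82 135 207 225 226 211 122  75]
235 [124 123 124 126 128 126 127 125 125 111  60  41  27  25  28  29  29  28
  50  89 131 144 198 223 206 117  73]
265 [101 100 101 101 102 102 104  99 100  90  52  29  21  28  30  27  29  28
  58  90 131 137 141 186 190 112  73]
[ 81 174 219 226 226 221 170  89  84  92  97 103 105 106 105 106 110 113
 115 118 120 123 124 127 129 129 126 124 124 120 116 114 110 109 105 102
 102 100  99 100  97  97  93  92  88  85  82  80  77  69  61  67  73 102
 180 209 208 210 203 153]
```

Run:
```python
from h import *
plan([((371,86,150),(180,0,8.2),36),((455.6,-70,120),(180,0,106.4),40),((455.6,-70,36),(180,0,106.4),28),((455.6,-70,21.5),(180,0,106.4),7.5)],start=((371,86.2,52.3),(180,0,8.2)))
```

```text
[0,0.01,-3.26,0,0,0,0,0,-3.26,0,0,0,0,0.01,-3.25,0,0,0,0.41,1.11,0.2,0,0,-0.114,0.28,1.15,0.2,0,0,-0.114]
[0.15,1.17,0.2,0,0,-0.114,0.01,1.18,0.2,0,0,-0.114,-0.12,1.18,0.2,0,0,-0.114,-0.25,1.16,0.2,0,0,-0.114,-0.38,1.12,0.2,0,0,-0.114]
[-0.51,1.07,0.2,0,0,-0.114,-0.63,1,0.2,0,0,-0.115,-0.74,0.92,0.2,0,0,-0.114,-0.84,0.84,0.2,0,0,-0.115,-0.93,0.73,0.2,0,0,-0.114]
[-1,0.62,0.2,0,0,-0.115,-1.07,0.51,0.2,0,0,-0.114,-1.12,0.38,0.2,0,0,-0.115,0,0,2.1,0,0,0,0,0,2.1,0,0,0]
[0,0,2.1,0,0,0,0,-0.01,2.1,0,0,0,0,0,0.73,0,0,0,0,0,0.72,0,0,0]
end [455.5 -70.   21.5] [180.    0.  106.4] 24
```

Request:
step_arm --plan '[0,0,0.2,0,0,0,-1.0,0,0,0,0,0,-1.5,0,0,0,0,0,-1.5,0,0,0,0,0,-1.5,0,0,0,0,0]'

```text
time_s: 27.72
ee_pos: [392.8, 89.2, 51.9]
ee_rot: [180.0, 0.2, 8.2]
force: [1.2, 0.0, -2.0]
gripper_width: 18.0
gripper_force: 60.0
```

Request:
step_arm --plan '[-1.5,0,0,0,0,0,-1.5,0,0,0,0,0,0,0,0,0,0,0,0,0,0,0,0,0,0,0,0,0,0,0]'

```text
time_s: 28.13
ee_pos: [365.9, 85.4, 52.5]
ee_rot: [-180.0, 0.0, 8.2]
force: [0.2, 0.8, -1.5]
gripper_width: 18.0
gripper_force: 60.0
```

Run:
```python
from h import *
s=st(); p=grab('wrist','w18.png')
for d in viewer.pinpoint('bush0',p)[:5]: print(np.round(d['location'],1),round(d['score'],2),onz(p,d['location'],24,1).round(1)[:2])
```

```text
t 28.13 pos [365.9  85.4  52.5] rot [-1.80e+02  3.00e-02  8.21e+00] q [ 11.4  13.3 128.2   0.   38.5  93.2] F [ 0.2  0.8 -1.5] w 18.0 60.0
```

Request:
step_arm --plan '[0,0,-3.26,0,0,0,0,0,-3.26,0,0,0,0.5,0,-3.26,0,0,0,0.41,1.11,0.2,0,0,-0.114,0.28,1.15,0.2,0,0,-0.114]'

```text
time_s: 28.65
ee_pos: [384.0, 65.4, 148.2]
ee_rot: [179.9, -0.2, 21.6]
force: [0.7, 0.1, -1.8]
gripper_width: 17.5
gripper_force: 60.0
```

Request:
step_arm --plan '[0.15,1.17,0.2,0,0,-0.114,0.01,1.18,0.2,0,0,-0.114,-0.12,1.18,0.2,0,0,-0.114,-0.25,1.16,0.2,0,0,-0.114,-0.38,1.12,0.2,0,0,-0.114]'

```text
time_s: 29.07
ee_pos: [410.5, 12.5, 135.8]
ee_rot: [-179.9, 0.1, 54.2]
force: [-0.1, 0.2, -1.4]
gripper_width: 17.6
gripper_force: 60.0
```

Request:
step_arm --plan '[-0.51,1.07,0.2,0,0,-0.114,-0.63,1,0.2,0,0,-0.115,-0.74,0.92,0.2,0,0,-0.114,-0.84,0.84,0.2,0,0,-0.115,-0.93,0.73,0.2,0,0,-0.114]'

```text
time_s: 29.48
ee_pos: [438.6, -39.6, 125.6]
ee_rot: [-179.9, 0.0, 87.0]
force: [-0.2, 0.6, -1.7]
gripper_width: 17.6
gripper_force: 60.0
```

Request:
step_arm --plan '[-1,0.62,0.2,0,0,-0.115,-1.07,0.51,0.2,0,0,-0.114,-1.12,0.38,0.2,0,0,-0.115,0,0,2.1,0,0,0,0,0,2.1,0,0,0]'

```text
time_s: 29.9
ee_pos: [456.7, -71.1, 78.0]
ee_rot: [179.9, 0.1, 106.4]
force: [0.0, -0.1, -2.7]
gripper_width: 17.4
gripper_force: 60.0
```

Request:
step_arm --plan '[0,0,2.1,0,0,0,0,0,2.1,0,0,0,0,0,0,0,0,0,0,0,0,0,0,0,0,0,0,0,0,0]'

```text
time_s: 30.32
ee_pos: [455.5, -70.3, 36.5]
ee_rot: [-179.9, 0.0, 106.4]
force: [-0.5, -0.3, -0.4]
gripper_width: 17.6
gripper_force: 60.0
```

Run:
```python
from h import *
grab('wrist');grab('wrist');s=st()
for X in (0,140):print(rodpt(X,s).round(1))
```

```text
t 30.42 pos [455.7 -70.3  37. ] rot [1.7999e+02 6.0000e-02 1.0640e+02] q [-1.020e+01  2.090e+01  1.189e+02 -1.000e-01  4.020e+01 -2.650e+01] F [ 0.2 -0.5 -1.3] w 17.6 60.0
[453.2 -61.9  31.1]
[413.6  72.4  31. ]
```

Lower 16 mm, release, rise.

Request:
step_arm --plan '[0,0,0.7,0,0,0,0,0,0.7,0,0,0,0,0,0.15,0,0,0,0,0,0,0,0,0]'

```text
time_s: 30.75
ee_pos: [454.7, -70.2, 20.9]
ee_rot: [-179.9, 0.0, 106.4]
force: [-1.4, -0.4, 5.5]
gripper_width: 17.6
gripper_force: 60.0
```

Request:
step_arm --plan '[0,0,0,0,0,0,0,0,0,0,0,0,0,0,0,0,0,0,0,0,0,0,0,0,0,0,0,0,0,0]' --hand 4.5

```text
time_s: 31.17
ee_pos: [454.2, -70.1, 20.2]
ee_rot: [-179.8, -0.0, 106.4]
force: [0.3, 0.0, -0.1]
gripper_width: 44.5
gripper_force: 0.0
```

Request:
step_arm --plan '[0,0,-1.5,0,0,0,0,0,-3.5,0,0,0,0,0,-4.0,0,0,0,-3.0,0,-4.0,0,0,0,-3.0,0,-4.0,0,0,0]'

```text
time_s: 31.58
ee_pos: [468.5, -117.8, 178.9]
ee_rot: [-179.9, -0.0, 106.5]
force: [1.7, -0.0, -0.4]
gripper_width: 45.1
gripper_force: 0.0
```

Request:
step_arm --plan '[0,0,0,0,0,0,0,0,0,0,0,0,0,0,0,0,0,0]'

```text
time_s: 31.83
ee_pos: [467.8, -117.6, 176.1]
ee_rot: [-179.8, -0.1, 106.4]
force: [-0.1, 0.2, -1.0]
gripper_width: 44.7
gripper_force: 0.0
```

Run:
```python
from h import *
s=st(); p=grab('wrist','w19.png'); q=grab('scene','s19.png'); d2=grab('side','d19.png')
for m,z in [('rod',3),('mat',0),('bush0',24),('bar_tab',324)]:
  for nm,c,f in (('W',p,1),('S',q,0),('D',d2,0)):
    for d in viewer.pinpoint(m,c)[:5]: print(m,nm,np.round(d['location'],1),round(d['score'],2),onz(c,d['location'],z,f).round(1)[:2])
plan([((479,-20,300),(180,0,98),40),((548,240,410),(180,0,98.2),40),((548.0,284.5,410),(180,0,98.2),40)])
```

```text
t 31.83 pos [ 467.8 -117.6  176.1] rot [-1.7976e+02 -9.0000e-02  1.0638e+02] q [-1.550e+01  1.260e+01  1.058e+02 -1.000e-01  6.190e+01 -3.180e+01] F [-0.1  0.2 -1. ] w 44.7 0.0
rod W [254.9 129.7] 0.79 [456.  -60.9]
rod S [240.4 194.6] 0.82 [455.7 -69.4]
rod D [282.5 218.5] 0.85 [453.4 -63.1]
mat W [247.6  93.4] 0.94 [436.8 -24.2]
mat S [248.4 183.9] 0.56 [423.4 -18.1]
mat D [283.8 227.1] 0.72 [441.1 -30.6]
bush0 W [392.4  15.9] 0.84 [566.6 117.4]
bush0 S [197.3 279.3] 0.74 [ 681.5 -340.4]
bush0 S [311.6 185.9] 0.68 [569.8 115.5]
bush0 S [205.7 244.6] 0.59 [ 593.9 -267.5]
bush0 S [326.4 176.8] 0.58 [562.4 182.1]
bush0 S [122.4 276.5] 0.53 [ 567.7 -485.6]
bush0 D [216.5 243.5] 0.93 [570.8 119.5]
bush0 D [209.9 261.1] 0.79 [560.9 182.6]
bush0 D [283.7 148.8] 0.66 [ 548.8 -439.6]
bush0 D [260.9 177.8] 0.61 [ 563.8 -218.9]
bush0 D [284.  230.8] 0.51 [430.1  15.8]
bar_tab S [357.1  76.7] 0.66 [547.  274.3]
bar_tab D [192.3 165.5] 0.59 [540.6 279.4]
bar_tab D [219.1 242.5] 0.51 [420.1 454.5]
[2.28,0.93,-3.08,-0.001,0,0.037,2.31,0.85,-3.07,0,0,0.037,2.34,0.76,-3.08,-0.001,0,0.036,2.37,0.67,-3.07,0,0,0.037,3.1,1.31,-1.38,0,0,0]
[3.1,1.3,-1.38,0,0,-0.001,3.1,1.31,-1.37,0,0,0,3.1,1.31,-1.38,0,0,-0.001,3.09,1.31,-1.37,0,0,0,3.1,1.31,-1.38,0,0,-0.001]
[3.09,1.32,-1.37,0,0,0,3.09,1.31,-1.38,0,0,-0.001,2.2,0.32,0,0,0,0,2.21,0.32,0,0,0,0]
end [548.  284.5 410. ] [-180.    -0.    98.2] 14
```

Request:
step_arm --plan '[2.28,0.93,-3.08,0,0,0.037,2.31,0.85,-3.08,0,0,0.037,2.34,0.76,-3.08,0,0,0.036,2.37,0.67,-3.08,0,0,0.037,3.1,1.31,-1.38,0,0,0]'

```text
time_s: 33.0
ee_pos: [488.5, 12.8, 318.4]
ee_rot: [179.8, 0.1, 97.8]
force: [1.4, 0.1, -0.2]
gripper_width: 44.9
gripper_force: 0.0
```

Request:
step_arm --plan '[3.1,1.31,-1.38,0,0,0,3.1,1.31,-1.38,0,0,0,3.1,1.31,-1.38,0,0,0,3.1,1.31,-1.38,0,0,0,3.1,1.31,-1.38,0,0,0]'

```text
time_s: 33.42
ee_pos: [531.3, 176.8, 383.5]
ee_rot: [-179.9, 0.0, 98.0]
force: [1.6, 0.2, 0.4]
gripper_width: 45.0
gripper_force: 0.0
```

Request:
step_arm --plan '[3.09,1.31,-1.38,0,0,0,3.09,1.31,-1.38,0,0,0,2.2,0.32,0,0,0,0,2.2,0.32,0,0,0,0,0,0,0,0,0,0]'

```text
time_s: 33.83
ee_pos: [548.8, 288.4, 409.1]
ee_rot: [-179.8, -0.1, 98.2]
force: [-0.2, -0.9, -1.1]
gripper_width: 45.5
gripper_force: 0.0
```

Request:
step_arm --plan '[0,0,0,0,0,0,0,0,0,0,0,0,0,0,0,0,0,0]'

```text
time_s: 34.08
ee_pos: [548.9, 283.4, 410.4]
ee_rot: [-179.9, 0.0, 97.9]
force: [-0.4, -1.1, 0.6]
gripper_width: 45.3
gripper_force: 0.0
```

Run:
```python
from h import *
s=st(); q=grab('scene','s20.png'); 
for d in viewer.pinpoint('bar_tab',q)[:2]: print(np.round(d['location'],1),round(d['score'],2),onz(q,d['location'],324).round(1)[:2])
print(proj(q,(547,284,324)))
```

```text
t 34.08 pos [548.9 283.4 410.4] rot [-1.7986e+02  3.0000e-02  9.7920e+01] q [26.2 20.  61.7  0.  98.5 18.3] F [-0.4 -1.1  0.6] w 45.3 0.0
[358.4  75.7] 0.92 [544.5 281.8]
[359.62204666  75.80064252]
```

Request:
step_arm --plan '[0,0,2.2,0,0,0,0,0,2.2,0,0,0,0,0,2.2,0,0,0,0,0,1.9,0,0,0,0,0,0,0,0,0]'

```text
time_s: 34.6
ee_pos: [547.2, 282.8, 321.2]
ee_rot: [-179.4, 0.2, 97.9]
force: [-0.4, 0.7, -0.6]
gripper_width: 45.0
gripper_force: 0.0
```

Request:
step_arm --plan '[0,0,0,0,0,0,0,0,0,0,0,0,0,0,0,0,0,0,0,0,0,0,0,0,0,0,0,0,0,0]' --hand 0.5 --newtons 25

```text
time_s: 35.02
ee_pos: [546.7, 284.2, 326.9]
ee_rot: [-179.7, -0.0, 98.0]
force: [-7.4, -2.1, 5.1]
gripper_width: 17.7
gripper_force: 25.0
```

Request:
step_arm --plan '[0,0,0,0,0,0,0,0,0,0,0,0]'

```text
time_s: 35.18
ee_pos: [546.6, 284.2, 326.9]
ee_rot: [-179.7, -0.0, 98.0]
force: [-7.2, -1.4, 4.0]
gripper_width: 17.6
gripper_force: 25.0
```

Run:
```python
from h import *
s=st()
t=np.linspace(1.56,-0.01,21); r=24.6
for i in range(0,20,5): print([float(x) for k in range(i,i+5) for x in (round(r*(np.cos(t[k])-np.cos(t[k+1])),2),0,round(-r*(np.sin(t[k+1])-np.sin(t[k])),2),0,0,0)])
```

```text
t 35.18 pos [546.6 284.2 326.9] rot [-1.7968e+02 -1.0000e-02  9.8000e+01] q [26.3 20.  73.1  0.1 87.2 18.3] F [-7.2 -1.4  4. ] w 17.6 25.0
[-1.93, 0.0, 0.1, 0.0, 0.0, 0.0, -1.91, 0.0, 0.25, 0.0, 0.0, 0.0, -1.89, 0.0, 0.4, 0.0, 0.0, 0.0, -1.85, 0.0, 0.54, 0.0, 0.0, 0.0, -1.8, 0.0, 0.69, 0.0, 0.0, 0.0]
[-1.74, 0.0, 0.83, 0.0, 0.0, 0.0, -1.67, 0.0, 0.96, 0.0, 0.0, 0.0, -1.59, 0.0, 1.09, 0.0, 0.0, 0.0, -1.5, 0.0, 1.21, 0.0, 0.0, 0.0, -1.4, 0.0, 1.33, 0.0, 0.0, 0.0]
[-1.3, 0.0, 1.43, 0.0, 0.0, 0.0, -1.18, 0.0, 1.53, 0.0, 0.0, 0.0, -1.06, 0.0, 1.62, 0.0, 0.0, 0.0, -0.93, 0.0, 1.69, 0.0, 0.0, 0.0, -0.79, 0.0, 1.76, 0.0, 0.0, 0.0]
[-0.65, 0.0, 1.82, 0.0, 0.0, 0.0, -0.51, 0.0, 1.86, 0.0, 0.0, 0.0, -0.36, 0.0, 1.9, 0.0, 0.0, 0.0, -0.21, 0.0, 1.92, 0.0, 0.0, 0.0, -0.06, 0.0, 1.93, 0.0, 0.0, 0.0]
```

Request:
step_arm --plan '[-1.93,0,0.1,0,0,0,-1.91,0,0.25,0,0,0,-1.89,0,0.4,0,0,0,-1.85,0,0.54,0,0,0,-1.8,0,0.69,0,0,0]'

```text
time_s: 35.6
ee_pos: [559.9, 191.7, 306.4]
ee_rot: [-179.7, -0.2, 98.0]
force: [-5.3, 1.6, 0.4]
gripper_width: 17.6
gripper_force: 25.0
```

Request:
step_arm --plan '[-1.74,0,0.83,0,0,0,-1.67,0,0.96,0,0,0,-1.59,0,1.09,0,0,0,-1.5,0,1.21,0,0,0,-1.4,0,1.33,0,0,0]'

```text
time_s: 36.02
ee_pos: [571.2, 112.7, 252.1]
ee_rot: [-179.8, -0.1, 98.0]
force: [-4.6, -0.1, 2.3]
gripper_width: 17.7
gripper_force: 25.0
```

Request:
step_arm --plan '[-1.3,0,1.43,0,0,0,-1.18,0,1.53,0,0,0,-1.06,0,1.62,0,0,0,-0.93,0,1.69,0,0,0,-0.79,0,1.76,0,0,0]'

```text
time_s: 36.43
ee_pos: [578.8, 60.2, 171.3]
ee_rot: [-179.8, 0.0, 98.0]
force: [-3.8, -0.6, 2.1]
gripper_width: 18.0
gripper_force: 25.0
```

Request:
step_arm --plan '[-0.65,0,1.82,0,0,0,-0.51,0,1.86,0,0,0,-0.36,0,1.9,0,0,0,-0.21,0,1.5,0,0,0,0,0,0,0,0,0]'

```text
time_s: 36.85
ee_pos: [581.2, 43.2, 98.1]
ee_rot: [-179.7, 0.0, 98.0]
force: [-1.4, -1.2, -0.9]
gripper_width: 17.6
gripper_force: 25.0
```

Run:
```python
from h import *
grab('wrist');s=st()
```

```text
t 36.9 pos [581.2  43.3  99.3] rot [-1.7968e+02  6.0000e-02  9.8020e+01] q [ 3.2 25.3 98.7 -0.1 56.3 -4.8] F [-2.4 -1.9 -3.7] w 17.8 25.0
```

Push down in small rows, watching the force.

Request:
step_arm --plan '[-0.05,0,0.7,0,0,0,0,0,0.6,0,0,0,0,0,0,0,0,0]'

```text
time_s: 37.15
ee_pos: [581.3, 42.7, 87.4]
ee_rot: [-179.8, 0.1, 98.0]
force: [-3.9, -4.4, -1.5]
gripper_width: 18.0
gripper_force: 25.0
```

Request:
step_arm --plan '[0,0,0.4,0,0,0,0,0,0,0,0,0,0,0,0,0,0,0]'

```text
time_s: 37.4
ee_pos: [581.3, 42.7, 84.0]
ee_rot: [-179.8, 0.1, 98.0]
force: [-3.9, -3.5, -1.0]
gripper_width: 17.9
gripper_force: 25.0
```

Request:
step_arm --plan '[0,0,0.4,0,0,0,0,0,0,0,0,0,0,0,0,0,0,0]'

```text
time_s: 37.65
ee_pos: [581.3, 42.7, 80.4]
ee_rot: [-179.8, 0.1, 98.0]
force: [-4.0, -5.9, 0.8]
gripper_width: 17.8
gripper_force: 25.0
```

Request:
step_arm --plan '[0,0,0.3,0,0,0,0,0,0,0,0,0,0,0,0,0,0,0]'

```text
time_s: 37.9
ee_pos: [581.4, 42.7, 80.1]
ee_rot: [-179.8, 0.1, 98.1]
force: [-7.8, -5.1, 16.1]
gripper_width: 17.9
gripper_force: 25.0
```

Request:
step_arm --plan '[0,0,0.3,0,0,0,0,0,0,0,0,0,0,0,0,0,0,0]'

```text
time_s: 38.15
ee_pos: [581.4, 42.9, 78.6]
ee_rot: [-179.9, 0.1, 98.1]
force: [-9.9, -4.3, 24.5]
gripper_width: 17.3
gripper_force: 25.0
```

Request:
step_arm --plan '[0,0,0.2,0,0,0,0,0,0,0,0,0,0,0,0,0,0,0]'

```text
time_s: 38.4
ee_pos: [581.4, 42.9, 77.3]
ee_rot: [-179.9, 0.1, 98.1]
force: [-12.5, -4.9, 29.2]
gripper_width: 17.7
gripper_force: 25.0
```

Run:
```python
from h import *
s=st()
S=grab('scene','s21.png');D=grab('side','d21.png')
for nm,c in (('S',S),('D',D)):
  for m in ('bar_tab','bar_hinge'):
    for d in viewer.pinpoint(m,c)[:2]: print(nm,m,np.round(d['location'],1),round(d['score'],2))
```

```text
t 38.4 pos [581.4  42.9  77.3] rot [-1.7992e+02  1.0000e-01  9.8060e+01] q [ 3.200e+00  2.660e+01  1.003e+02 -1.000e-01  5.320e+01 -4.800e+00] F [-12.5  -4.9  29.2] w 17.7 25.0
S bar_tab [295.1 180.5] 0.61
S bar_tab [270.4 262.6] 0.39
S bar_hinge [345.8 152.7] 0.58
D bar_tab [226.7 208.5] 0.59
D bar_hinge [197.6 274.6] 0.74
D bar_hinge [203.  279.2] 0.59
```

Request:
step_arm --plan '[0,0,0,0,0,0,0,0,0,0,0,0,0,0,0,0,0,0,0,0,0,0,0,0]' --hand 4.5

```text
time_s: 39.03
ee_pos: [582.6, 43.9, 71.6]
ee_rot: [-179.9, -0.0, 98.0]
force: [0.9, -0.9, -0.4]
gripper_width: 41.4
gripper_force: 0.0
```

Request:
step_arm --plan '[0,0,-2,0,0,0,0,0,-3,0,0,0,0,0,-4,0,0,0,-2,0,-4,0,0,0,-4,0,-2,0,0,0]'

```text
time_s: 39.45
ee_pos: [592.0, -9.1, 221.9]
ee_rot: [179.7, -0.0, 98.2]
force: [1.8, 0.3, 0.0]
gripper_width: 44.9
gripper_force: 0.0
```

Request:
step_arm --plan '[0,0,0,0,0,0,0,0,0,0,0,0,0,0,0,0,0,0,0,0,0,0,0,0]'

```text
time_s: 39.78
ee_pos: [589.2, -11.0, 215.4]
ee_rot: [-179.7, -0.1, 98.0]
force: [-0.1, -0.2, -0.4]
gripper_width: 45.2
gripper_force: 0.0
```

Run:
```python
from h import *
s=st()
S=grab('scene','s22.png');D=grab('side','d22.png');W=grab('wrist','w22.png')
for nm,c,f in (('S',S,0),('D',D,0),('W',W,1)):
  for m,z in (('bar_tab',80),('bar_hinge',80),('rod',3),('bush0',24)):
    for d in viewer.pinpoint(m,c)[:4]: print(nm,m,np.round(d['location'],1),round(d['score'],2),onz(c,d['location'],z,f).round(1)[:2])
# bar end edges: compare with initial picture around the tab
a=cv2.imread('pics/scene1.png').astype(int).mean(2);b=S['img'].astype(int).mean(2)
for c in (300,310,320,330): print(c,a[150:195,c].astype(int).tolist(),'\n   ',b[150:195,c].astype(int).tolist())
```

```text
t 39.78 pos [589.2 -11.  215.4] rot [-1.7967e+02 -6.0000e-02  9.8010e+01] q [ -2.2  20.2  88.6  -0.   71.5 -10.2] F [-0.1 -0.2 -0.4] w 45.2 0.0
S bar_tab [295.5 182. ] 0.64 [580.   41.6]
S bar_tab [326. 177.] 0.6 [613.6 127.5]
S bar_tab [240.9 281.1] 0.51 [ 785.4 -280.4]
S bar_hinge [329.7 181.1] 0.69 [634.2 123.1]
S rod [242.9 198.6] 0.82 [475.8 -73.5]
S bush0 [123.7 274. ] 0.71 [ 562.1 -480.1]
S bush0 [207.7 245.7] 0.63 [ 600.4 -265.2]
S bush0 [327.3 177.7] 0.51 [567.5 181.3]
S bush0 [314.4 186.4] 0.48 [576.6 120.7]
D bar_tab [226.4 207.2] 0.69 [574.2  43.2]
D bar_hinge [198.3 275.9] 0.58 [538.5 287.9]
D rod [284.1 218.7] 0.6 [449.  -63.6]
D rod [213.6 267.6] 0.2 [554.1 178.7]
D bush0 [260.8 178.6] 0.88 [ 562.7 -214.1]
D bush0 [215. 245.] 0.79 [572.  125.9]
D bush0 [214.3 258.1] 0.64 [555.4 169.8]
D bush0 [284.7 150.8] 0.64 [ 541.6 -425.5]
W bar_tab [246.5  69.7] 0.18 [568.6 105.3]
W rod [144.3 202. ] 0.66 [452.1 -67.1]
W bush0 [249.3  68.9] 0.67 [569.4 116.5]
W bush0 [247.6  18.9] 0.59 [558.7 178.7]
300 [134, 135, 135, 131, 131, 135, 135, 135, 136, 136, 134, 135, 138, 138, 137, 13
[... 919 characters left out ...]
7, 104, 172, 129, 89, 62, 80, 83, 124, 175, 158, 118, 101, 91, 67, 53, 52] 
    [143, 145, 145, 141, 140, 141, 140, 141, 140, 141, 142, 144, 144, 160, 184, 187, 190, 195, 168, 126, 90, 52, 41, 41, 39, 54, 52, 32, 20, 22, 21, 18, 19, 20, 14, 26, 106, 183, 169, 125, 107, 96, 71, 56, 56]
330 [91, 74, 125, 137, 136, 136, 152, 173, 177, 178, 182, 156, 112, 132, 174, 127, 101, 93, 62, 83, 88, 88, 69, 45, 78, 85, 84, 84, 81, 76, 167, 186, 116, 101, 96, 71, 55, 52, 50, 45, 72, 128, 137, 136, 137] 
    [95, 77, 133, 145, 144, 145, 141, 156, 182, 185, 187, 195, 138, 109, 163, 96, 74, 82, 84, 71, 47, 25, 20, 21, 18, 19, 18, 32, 23, 8, 175, 197, 124, 108, 100, 76, 57, 54, 53, 48, 75, 135, 145, 144, 146]
```

Run:
```python
from h import *
print(env.job_done()); st()
```

```text
the job is handed in; nothing more can be done
None
the job is handed in; nothing more can be done
```

I loaded both grey bushes (the only ones my camera views showed) into pockets 0 and 1, closed the bar until it met its stop (about 30 N), and laid the rod back on its mat. The job is handed in; the hand-in gave no verdict, and I had no direct reading of the pins.

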